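# Set a scored glass strip over the breaking edge and bring the hold-down onto it

## Robot

A 6-joint arm with a two-finger parallel gripper is mounted at the origin on a cart in front of the work surface, level with it; the furniture and walls round the work are solid. World frame = base frame: x ahead of the robot, y to its left, z up, the work surface at z = 0. Lengths are in mm, angles in rad, forces in N, time in s.
With the tool pointing down it reaches from about 325 to 775 mm from the base axis. Payload 9.3 kg.
Tool frame: the origin (TCP) lies at the very end of the fingers, on their centre line; the grasp point (between the pads) lies 19 mm behind it; z points along the fingers, x is the direction in which the jaws open and shut, and the axes are right-handed (so a half turn about z gives the same grasp; the last joint's range is limited). The gripper opens to 85 mm and grips with 20 to 120 N. Pads are 22 mm wide; open, the fingers measure 114 mm over their backs; the gripper's body (76 mm by 85 mm) begins 54 mm behind the grasp point. The pads swing forward as they close: fully open they stand 13 mm farther back than shut.
Start: joints at [1.158, 0.259, 0.021, 1.334, 0, 1.418], TCP at [141.289, 531.539, 231.279] pointing down, gripper open.
Joint ranges: [-3.04, 3.04], [-0.91, 1.82], [-1.04, 1.36], [-1.92, 1.95], [-1.52, 1.45], [-3.14, 3.14]. Speed limits (rad/s): [2.22, 2.22, 2.79, 3.14, 3.14, 3.14].

## Interface

Orientations are given as a unit quaternion [w, x, y, z].
In Python, from station import ctrl, get_image, order, nets gives the robot as it stands.
- The arm moves only by the tool servo_tool, never from a script. Its argument "plan" is a list of rows, each an object of numbers: "dx", "dy", "dz": the shift along the tool's x, y, z in units of 25 mm (1.0 is 25 mm); "spin": the turn about the tool's z in units of 6 degrees (1.0 is 6 degrees). In form: [{"dx": .., "dy": .., "dz": .., "spin": ..}, ...]. A call has exactly 5 rows; each row is the pose to reach, as a shift and turn from the pose commanded when the call began, along the tool's axes at that moment; what a row does not reach only later rows make up. A row lasts 1/8 s, in which the tool goes at most 62.5 mm and 10.7 degrees, less where a joint would pass 70% of its speed; a pose out of reach is approached as far as the arm can. A call with a gripper value outside its range is refused whole. "claw" is the closure in counts, from 0 (fully open) to 255 (shut), set as the call begins (left out, the last holds). The fingers move at their own pace and stop on an object; "grip_force" is the grip in N (left out, the last holds). Time passes only in rows, so rows that repeat a pose let the fingers close, or fill a call up. It gives the time, the measured TCP pose, the force and the opening at its end, in the units of the state.
- ctrl.state(): the state, without advancing time (a new reading comes with each control period).
- get_image(name): name is "scene" or "top" or "wrist"; returns a dict with "color" (400x640x3 uint8, blue, green, red), "fx", "fy", "cx", "cy" (pixels), "rvec" (rotation vector, rad) and "tvec" (3), from world to camera coordinates, as OpenCV has them; the wrist camera has in their place "T_tool_cam" (4x4, takes a point from camera to tool coordinates, whose origin is the TCP and whose axes are the tool frame's). Camera axes: x right, y down, z forward; pixel columns grow to the right and rows downward; lengths in mm; the calibration is good to about 2 mm. A picture is of the moment at which its call begins: read the wrist's pose just before it. There is no depth.
- order.job_done(): hands the job in, once; it reports no verdict.
Trained networks look in a picture, given as the dict that the camera call returned (one of the last four; its "shot" number tells which), for a name from the list of things; names that differ only in an ending like _2 or _b are one class to them, and where a whole thing is asked for, a point or a joint stands for the part that bears it (a point fixed in the world has none). Each returns a list of dicts, best first, with "p" (0 to 1); they miss things now and then, are a little off and sometimes report something else, mostly with a low value. They report only what shows in the picture. A call takes as long as a camera call. They do not tell look-alikes from the thing itself.
- nets.cut_out(picture, target): "region" (400x640 bool, what is visible of it) and "rect" ([centre column, centre row, width, height] in pixels, round what is visible of it).
The state is a dict: "time": time; "qpos": joint angles; "qd": joint speeds; "tau": joint torques, N m; "tool_pos": TCP position; "tool_rot": TCP orientation; "contact_force": force on the tool from outside, world axes, zero at the start; "torque": the same for the moment, N m; "opening": opening from 0.0 (shut) to 1.0 (fully open).
Only numpy, scipy, OpenCV 4.12 (cv2) and the standard library are available. Lean on these libraries where they do the work, as an engineer would, in place of code of your own. Each camera call takes 0.05 s, during which the arm holds its last target.

## Task

Get the scored glass strip on the breaking board ready for snapping: pushing gently with the fingertips, set it square against the steel fence and slide it out over the steel edge at the end of the board until its white score line lies right over that edge. Then tip the hold-down arm over by its knob so that its foot comes down and rests on the strip. Only push, never pick the strip up, and leave the other things on the bench as they are.

Things in the scene. Friction and masses are not known exactly. Their poses are not given: they have to be found in the camera images.
- breaking_board: Grey glass-breaking board fixed to the bench, turned up to 0.3 rad: deck 24 mm above the bench, x -50 to +58, y -110 to +110 mm. Origin: on the bench under its middle. y runs along it; the -y end is the steel breaking edge. A steel fence, 12 mm high, 7 thick, runs along y, its face (looking to -x) at x = +20 mm; no fence at the -x side. Cork-lined tray, 12 mm high, below the edge (y to -165).
- breaking_edge (a point): Point on the upper corner of the breaking edge, at deck height (board frame x = +1, y = -110, z = 24 mm): the middle of the score line shall come right over it, 8 mm higher. Axes as the board's: -y is outward, past the edge; +x is toward the fence.
- glass_strip: Loose strip of clear greenish glass on the deck, 38 mm wide (x), 160 long (y), 8 thick, 0.12 kg. Origin: centre of its underside. Its -y end points to the breaking edge. It starts askew by up to 0.1 rad, a little off the fence, wholly on the deck; it slides with friction about 1 and stays where it is left. A shove or squeeze over 40 N would chip it.
- score_line (a point): Middle of the white score line across the strip's top face, 38 mm from its -y end (strip frame x = 0, y = -42, z = 8 mm). Axes as the strip's.
- hold_down (a joint): Hinge of the steel hold-down arm, rad; axis along the board's y at board x +42, y -85, z +46 mm. 1.8 to 1.95: open, leaning back past upright, away from the strip (start); 1.57 upright; 0 level, pointing to the board's -x, foot on the strip. Damped, no spring: pushed some 0.3 rad past upright (below 1.3) it sinks down by its weight in 2 to 3 s. 1 to 4 N at the knob moves it.
- hold_down_knob (a point): Centre of the 20 mm black ball knob at the arm's end, 88 mm from the hinge axis; about 0.13 m above the bench with the arm open. The arm is a bar 14 mm wide, 10 thick, with a round weight 30 mm wide, 11 high on its back 41 mm from the axis, between bracket cheeks 55 mm above the bench. Push the knob from behind, from the board's +x side toward its -x side.
- hold_down_foot: Rubber-faced round swivel foot, 18 mm wide, 9 high, under the hold-down arm 41 mm from the hinge axis. Origin: centre of its top, at the arm's underside. With the arm down it rests on the strip at board x = +1, y = -85 mm.
- petri_dish: Petri dish with lid, 68 mm wide, 15 mm high, on the bench at the board's -x side; leave alone. Origin: centre of its underside.
- vial: Specimen vial with blue cap, 23 mm wide, 60 mm high, standing on the bench behind the fence side of the board; leave alone. Origin: centre of its underside.
- dropper_bottle: Dropper bottle, white cap, 33 mm wide, 85 mm high, standing on the bench near the vial; leave alone. Origin: centre of its underside.
- glass_square: Glass square already broken off, 38 x 38 x 8 mm, lying in the tray below the breaking edge; leave alone. Origin: centre of its underside.
Things that resemble listed ones, but are neither listed nor needed, are in the scene too. There is more than one size of the glass_strip; the job needs the larger.

How it is judged:
By the outcome, as a careful person would: the job done as asked, in the order asked, and still so for the second after the job is handed in, with the robot touching nothing.
It also fails if it takes over 54 s, if anything falls off the work surface, if the arm or the gripper's body presses on something with over 40 N, if the wrist force passes 120 N, or if a joint passes its speed limit or range.

## Working session

There is one attempt and no reset: what is moved stays moved. The work goes in short steps, Python scripts to look and compute and a tool call to move; the robot and the scene stay as the last step left them, time stands still between calls to the robot, and variables do not carry over. Pictures are saved under pics/ and viewed, and the job is handed in when it is done.

Besides the shell and the picture viewer there is one more tool, called after "Request:" as name(argument=value, ...) on one line, values as JSON. servo_tool: Moves the arm, as the interface text tells. Its arguments: {"type":"object","properties":{"plan":{"type":"array"},"claw":{"type":"number"},"grip_force":{"type":"number"}},"required":["plan"]}

```bash
mkdir -p pics; ls; cat > h.py <<'E'
import numpy as np, cv2
from station import ctrl, get_image, order, nets
E
python3 - <<'E'
from h import *
print(ctrl.state())
for n in ("scene","top"):
    p=get_image(n); cv2.imwrite(f"pics/{n}0.png",p["color"]); print({k:p[k] for k in p if k!="color"})
    np.save(f"{n}.npy",p,allow_pickle=True)
    for t in ("breaking_board","glass_strip","hold_down_knob","hold_down_foot","petri_dish","vial","dropper_bottle","glass_square"):
        try: print(t,[(round(r["p"],2),np.round(r["rect"])) for r in nets.cut_out(p,t)])
        except Exception as e: print(t,e)
E
```

```text
pics
{'time': 0.0, 'qpos': array([1.15836190e+00, 2.59177901e-01, 2.07665232e-02, 1.33370961e+00,
       2.01280648e-05, 1.41820077e+00]), 'qd': array([-1.78549504e-03, -7.24260254e-04,  7.31141847e-04,  1.34007073e-03,
       -1.43569850e-05,  9.00228374e-04]), 'tau': array([ 2.68771095e-03, -5.55641842e+01,  3.44529498e+01,  1.37637634e-02,
       -1.99033195e-05,  1.83085052e-05]), 'tool_pos': array([141.19045404, 531.27635828, 230.67581227]), 'tool_rot': array([ 3.10394439e-04,  7.92756044e-01,  6.09538691e-01, -5.85181858e-04]), 'contact_force': array([-0.54754094, -0.6663503 , -0.15304925]), 'torque': array([-0.05131293, -0.0390969 ,  0.00298637]), 'opening': 0.9959344117621418}
{'fx': 378.200963429569, 'fy': 378.200963429569, 'cx': 320.1468895555373, 'cy': 205.2155426990116, 'rvec': array([ 1.93193773, -0.61445835,  0.37397547]), 'tvec': array([-388.19132925,  192.8834964 ,  634.22381478]), 'shot': 1}
breaking_board [(0.89, array([355., 238., 109.,  96.])), (0.59, array([362., 203.,  11.,  34.])), (0.4, array([289., 257.,  34.,  24.]))]
glass_strip [(0.66, array([348., 243.,  
[... 306 characters left out ...]
4.,   9.,  32.]))]
glass_square [(0.72, array([387., 267.,  21.,  18.]))]
{'fx': 364.4456296026576, 'fy': 364.4456296026576, 'cx': 318.361297295882, 'cy': 198.27013139171189, 'rvec': array([ 2.21525762, -2.19874154,  0.03117038]), 'tvec': array([-10.78839047, 481.61067757, 911.16219865]), 'shot': 2}
breaking_board [(0.75, array([345., 180., 110.,  61.]))]
glass_strip [(0.89, array([350., 196.,  65.,  19.])), (0.82, array([228., 223.,  48.,  40.]))]
hold_down_knob [(0.71, array([376., 164.,  13.,  29.]))]
hold_down_foot []
petri_dish [(0.76, array([331., 246.,  28.,  33.]))]
vial []
dropper_bottle [(0.54, array([304., 145.,  16.,  18.]))]
glass_square [(0.67, array([389., 191.,  17.,  16.]))]
```

```bash
python3 - <<'E'
from h import *
a=cv2.imread("pics/scene0.png"); b=cv2.imread("pics/top0.png")
cv2.imwrite("pics/s0c.png",cv2.resize(a[170:320,230:430],None,fx=4,fy=4,interpolation=cv2.INTER_CUBIC))
cv2.imwrite("pics/t0c.png",cv2.resize(b[130:270,210:410],None,fx=4,fy=4,interpolation=cv2.INTER_CUBIC))
E
```

```text
(no output)
```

View pics/scene0.png

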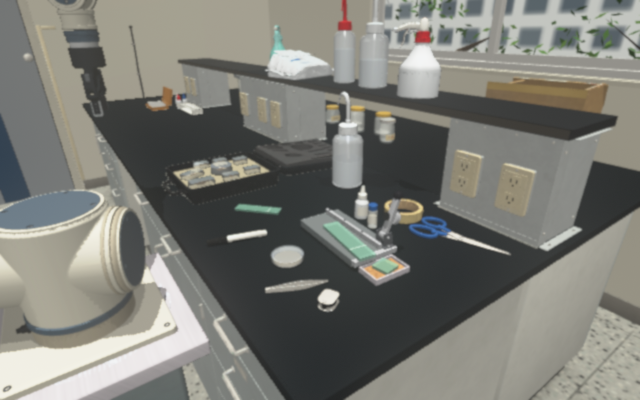

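```bash
sleep 0
```

```text
(no output)
```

View pics/s0c.png

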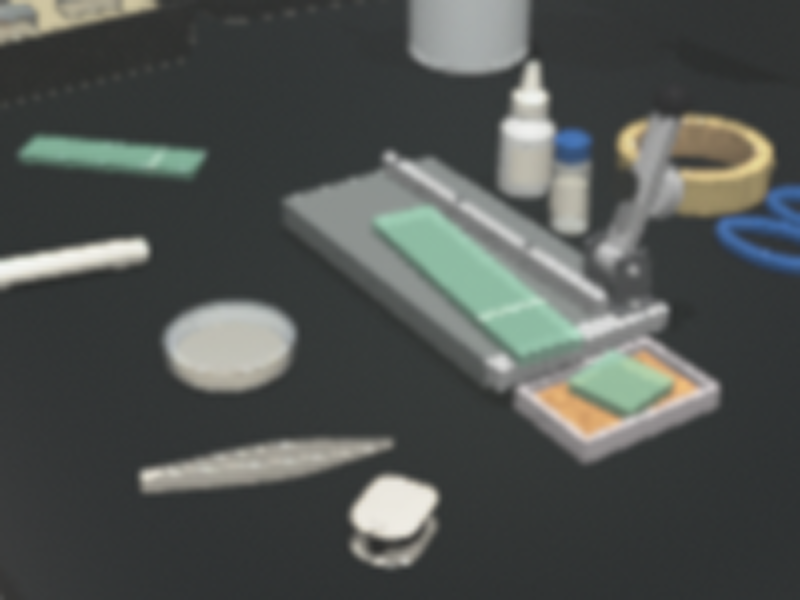

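View pics/t0c.png

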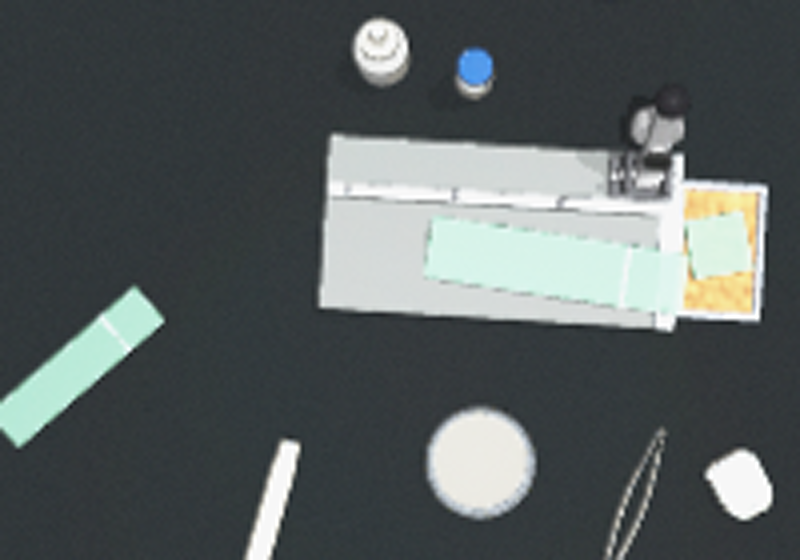

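The job's strip is the one on the board, in the top image at (350,196). The look-alike at (228,223) is shorter and lies on the bare bench. Next I'll measure the poses.

```bash
cat >> h.py <<'E'
def cam(p, st=None):
    if "T_tool_cam" in p:
        from scipy.spatial.transform import Rotation as R
        T=np.eye(4); q=st["tool_rot"]; T[:3,:3]=R.from_quat([q[1],q[2],q[3],q[0]]).as_matrix(); T[:3,3]=st["tool_pos"]
        M=T@np.array(p["T_tool_cam"]); return M[:3,:3],M[:3,3]
    Rm=cv2.Rodrigues(np.array(p["rvec"]))[0]; return Rm.T, -Rm.T@np.array(p["tvec"])
def unproj(p,uv,z,st=None):
    Rw,c=cam(p,st); uv=np.atleast_2d(uv).astype(float)
    d=np.c_[(uv[:,0]-p["cx"])/p["fx"],(uv[:,1]-p["cy"])/p["fy"],np.ones(len(uv))]@Rw.T
    s=(z-c[2])/d[:,2]; return c+d*s[:,None]
def proj(p,X,st=None):
    Rw,c=cam(p,st); q=(np.atleast_2d(X)-c)@Rw
    return np.c_[q[:,0]/q[:,2]*p["fx"]+p["cx"],q[:,1]/q[:,2]*p["fy"]+p["cy"]]
E
python3 - <<'E'
from h import *
p=np.load("top.npy",allow_pickle=True).item()
f=lambda l,z:unproj(p,np.array(l)/4+[210-.375,130-.375],z)
B=f([(330,135),(684,152),(672,330),(319,307)],24); print("board",B)
c=B.mean(0); print(c, [np.linalg.norm(B[i]-B[(i+1)%4]) for i in range(4)])
S=f([(430,217),(687,250),(682,312),(424,277)],32); print("strip",S,[np.linalg.norm(S[i]-S[(i+1)%4]) for i in range(4)])
print("decoy",f([(135,286),(165,320),(18,446),(-12,408)],8))
print("dish",f([(481,462)],15),"vial",f([(475,65)],60),"bot",f([(380,38)],80),"knob",f([(672,102)],130))
E
```

```text
board [[ 567.22742165   58.4861545    24.        ]
 [ 558.30332685 -160.88904841   24.        ]
 [ 448.06245752 -153.77138598   24.        ]
 [ 460.62531139   64.26366647   24.        ]]
[508.55462935 -47.97765335  24.        ] [np.float64(219.5566421589581), np.float64(110.47040503741367), np.float64(218.39667898784694), np.float64(106.75855729312615)]
strip [[ 5.16259130e+02 -3.89510338e+00  3.20000000e+01]
 [ 4.97185584e+02 -1.61522339e+02  3.20000000e+01]
 [ 4.59183895e+02 -1.58559936e+02  3.20000000e+01]
 [ 4.79429969e+02 -4.99558538e-01  3.20000000e+01]] [np.float64(158.7770304646822), np.float64(38.11698040011781), np.float64(159.35176973196536), np.float64(36.985359395592155)]
decoy [[473.05056288 181.36566425   8.        ]
 [451.82389482 162.22907104   8.        ]
 [372.19322555 253.36973737   8.        ]
 [395.81855556 272.56061113   8.        ]]
dish [[365.06764595 -36.69801084  15.        ]] vial [[605.23659813 -30.12478357  60.        ]] bot [[617.15155975  25.81466979  80.        ]] knob [[ 573.59122386 -136.19190414  130.        ]]
```

```bash
cat >> h.py <<'E'
def st(): return ctrl.state()
def rel(x,y,z,head=None):
    """print tool-unit shift from current pose to world target; head = desired heading (deg) of tool x"""
    from scipy.spatial.transform import Rotation as R
    s=ctrl.state(); q=s["tool_rot"]; M=R.from_quat([q[1],q[2],q[3],q[0]]).as_matrix()
    d=M.T@(np.array([x,y,z])-s["tool_pos"])/25
    h=np.degrees(np.arctan2(M[1,0],M[0,0]))
    print("t",round(s["time"],2),"pos",s["tool_pos"].round(1),"head",h.round(2),"F",s["contact_force"].round(2),"dx dy dz",d.round(3),"spin",None if head is None else round((h-head)/6,3))
E
python3 -c "
from h import *
rel(475,-100,230,87.1)"
```

```text
t 0.9 pos [141.3 531.5 231.3] head 75.11 F [-0.27  0.79  0.14] dx dy dz [-20.984  19.39    0.052] spin -1.998
```

Request:
servo_tool(plan=[{"dx":-2,"dy":1.85,"dz":0,"spin":-0.4},{"dx":-4,"dy":3.7,"dz":0,"spin":-0.8},{"dx":-6,"dy":5.5,"dz":0,"spin":-1.2},{"dx":-8,"dy":7.4,"dz":0,"spin":-1.6},{"dx":-10,"dy":9.2,"dz":0,"spin":-2}])

```text
time: 1.52
tool_pos: [287.3, 253.3, 231.5]
tool_rot: [0.0, 0.724, 0.69, 0.001]
contact_force: [0.8, -0.2, 1.1]
opening: 1.004
```

```bash
python3 -c "
from h import *
rel(475,-100,230,87.1)"
```

```text
t 1.52 pos [287.3 253.3 231.5] head 87.23 F [ 0.82 -0.19  1.1 ] dx dy dz [-13.755   8.18    0.062] spin 0.022
```

Request:
servo_tool(plan=[{"dx":-2,"dy":1.2,"dz":0,"spin":0},{"dx":-4,"dy":2.4,"dz":0,"spin":0},{"dx":-6,"dy":3.6,"dz":0,"spin":0},{"dx":-8,"dy":4.8,"dz":0,"spin":0},{"dx":-10,"dy":6,"dz":0,"spin":0}])

```text
time: 2.15
tool_pos: [424.7, -4.2, 231.6]
tool_rot: [0.0, 0.725, 0.689, 0.0]
contact_force: [0.8, 0.7, -0.2]
opening: 1.004
```

```bash
python3 -c "
from h import *
rel(475,-100,230,87.1)"
```

```text
t 2.15 pos [424.7  -4.2 231.6] head 87.09 F [ 0.8   0.71 -0.2 ] dx dy dz [-3.723  2.206  0.065] spin -0.002
```

Request:
servo_tool(plan=[{"dx":-1.6,"dy":1.0},{"dx":-3.2,"dy":2.0},{"dx":-3.2,"dy":2.0},{"dx":-3.2,"dy":2.0},{"dx":-3.2,"dy":2.0}])

```text
schema error: expected keys dx, dy, dz, spin
```

```bash
python3 - <<'E'
from h import *
rel(475,-100,230,87.1)
s=st(); p=get_image("wrist"); cv2.imwrite("pics/w1.png",p["color"]); print(p["T_tool_cam"],p["fx"],p["cx"],p["cy"])
np.save("w1.npy",[p,s],allow_pickle=True)
E
```

```text
t 2.15 pos [424.7  -4.2 231.6] head 87.09 F [ 0.8   0.71 -0.2 ] dx dy dz [-3.723  2.206  0.065] spin -0.002
[[ 9.99999158e-01  3.57643519e-04  1.24748282e-03  6.93809971e-01]
 [-7.45641273e-04  9.45106519e-01  3.26761552e-01 -8.31543725e+01]
 [-1.06214000e-03 -3.26762207e-01  9.45105990e-01 -1.42152504e+02]
 [ 0.00000000e+00  0.00000000e+00  0.00000000e+00  1.00000000e+00]] 301.3425260407486 316.56611863451894 196.07341867211764
```

View pics/w1.png

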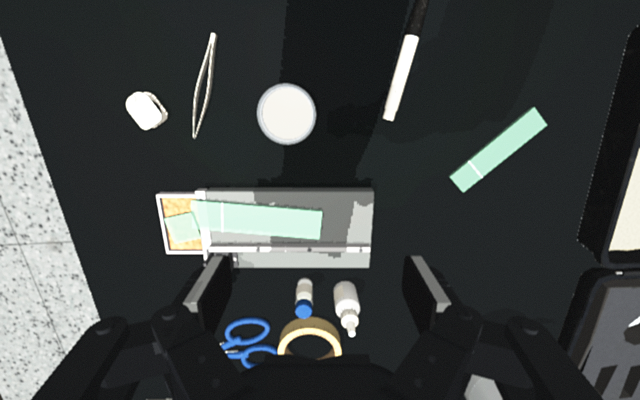

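```bash
python3 - <<'E'
from h import *
p,s=np.load("w1.npy",allow_pickle=True)
cv2.imwrite("pics/w1c.png",cv2.resize(p["color"][175:275,150:390],None,fx=3.3333,fy=3.3333,interpolation=cv2.INTER_CUBIC))
E
```

```text
(no output)
```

View pics/w1c.png

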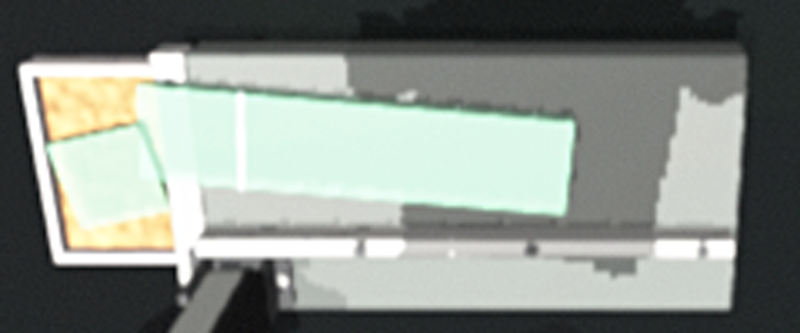

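```bash
python3 - <<'E'
from h import *
p,s=np.load("w1.npy",allow_pickle=True)
f=lambda l,z:unproj(p,np.array(l)/3.3333+[150-.35,175-.35],z,s)[:,:2].round(1)
print("deck corners -x/-y, -x/+y, +x+y",f([(150,50),(745,55),(732,309)],24).tolist())
print("edge line",f([(150,48),(178,300)],24).tolist())
print("fence foot z24",f([(205,224),(735,226)],24).tolist(),"fence top near z36",f([(205,240),(735,237)],36).tolist())
print("strip",f([(140,85),(573,120),(567,215)],32).tolist(),"score",f([(240,92),(241,190)],32).tolist())
E
```

```text
deck corners -x/-y, -x/+y, +x+y [[446.9, -153.0], [459.8, 64.3], [567.0, 60.3]]
edge line [[446.1, -152.8], [551.6, -161.0]]
fence foot z24 [[518.5, -144.6], [529.8, 61.2]] fence top near z36 [[519.1, -140.7], [528.0, 59.2]]
strip [[457.5, -155.5], [479.0, 0.2], [517.6, -3.8]] score [[462.0, -119.8], [500.9, -125.4]]
```

```bash
cat >> h.py <<'E'
O=np.array([503.5,-47.0]); YAW=-0.053
UX=np.array([np.cos(YAW),np.sin(YAW)]); UY=np.array([-np.sin(YAW),np.cos(YAW)])
def b2w(x,y): return O+x*UX+y*UY
def w2b(P): d=np.atleast_2d(P)[:,:2]-O; return np.c_[d@UX,d@UY]
def relb(x,y,z):
    w=b2w(x,y); rel(w[0],w[1],z,90+np.degrees(YAW)); print("board pos",w2b(ctrl.state()["tool_pos"]).round(2))
E
python3 -c "
from h import *
relb(-65,-33.5,60)"
```

```text
t 2.2 pos [427.9  -9.3 231.1] head 86.93 F [ 3.03 -3.83  0.48] dx dy dz [-2.67   0.489  6.85 ] spin -0.006
board pos [[-77.51  33.69]]
```

Request:
servo_tool(plan=[{"dx":-1.3,"dy":0.2,"dz":1.7,"spin":0},{"dx":-2.65,"dy":0.4,"dz":3.4,"spin":0},{"dx":-2.65,"dy":0.45,"dz":5.2,"spin":0},{"dx":-2.65,"dy":0.45,"dz":6.8,"spin":0},{"dx":-2.65,"dy":0.45,"dz":6.8,"spin":0}])

```text
time: 2.82
tool_pos: [430.2, -68.4, 59.5]
tool_rot: [-0.002, 0.725, 0.689, -0.001]
contact_force: [-0.5, 0.2, 0.1]
opening: 0.998
```

```bash
python3 - <<'E'
from h import *
relb(-65,-33.5,14)
s=st();p=get_image("scene"); cv2.imwrite("pics/s1.png",cv2.resize(p["color"][170:320,230:430],None,fx=4,fy=4,interpolation=cv2.INTER_CUBIC))
E
```

```text
t 2.83 pos [430.2 -68.4  59.5] head 87.1 F [-0.53  0.25  0.13] dx dy dz [-0.332  0.289  1.819] spin 0.022
board pos [[-72.01 -25.28]]
```

View pics/s1.png

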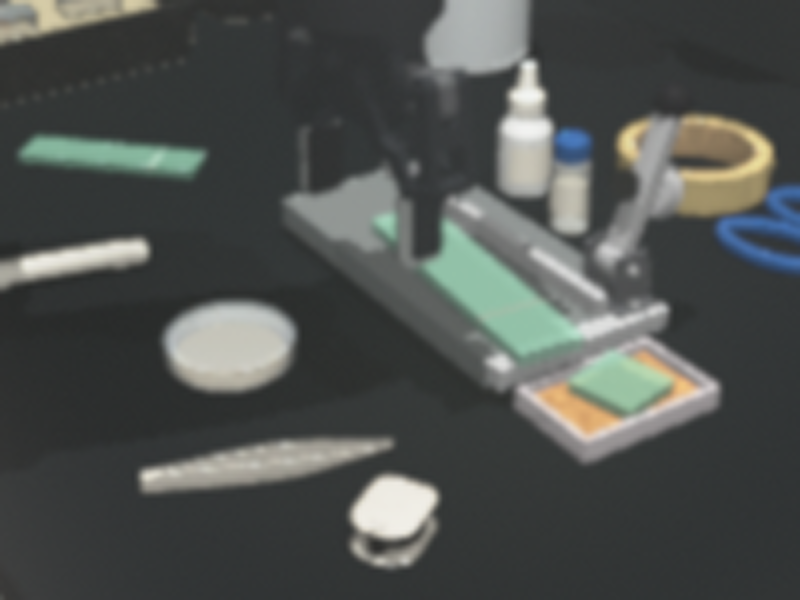

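```bash
python3 - <<'E'
from h import *
relb(-65,-33.5,14)
p=np.load("scene.npy",allow_pickle=True).item()
from scipy.spatial.transform import Rotation as R
s=ctrl.state(); q=s["tool_rot"]; M=R.from_quat([q[1],q[2],q[3],q[0]]).as_matrix()
for off in (-42.5,-57):
  for z in (0,-13):
    for yy in (-11,11): print(off,z,yy,(proj(p,s["tool_pos"]+M@[off,yy,z])-[230,170])*4)
E
```

```text
t 2.88 pos [431.5 -68.8  61.2] head 87.11 F [ 0.71 -0.43  0.21] dx dy dz [-0.319  0.233  1.889] spin 0.024
board pos [[-70.76 -25.57]]
-42.5 0 -11 [[396.64240059 284.10015061]]
-42.5 0 11 [[433.76182868 271.83329435]]
-42.5 -13 -11 [[396.62327861 260.91138657]]
-42.5 -13 11 [[434.01644214 248.87968544]]
-57 0 -11 [[413.10743385 296.92759037]]
-57 0 11 [[450.55556053 284.2936746 ]]
-57 -13 -11 [[413.21294727 273.47757479]]
-57 -13 11 [[450.93966418 261.08337664]]
```

Request:
servo_tool(plan=[{"dx":-0.32,"dy":0.0,"dz":0.8,"spin":0},{"dx":-0.32,"dy":0.0,"dz":1.88,"spin":0},{"dx":-0.32,"dy":0.2,"dz":1.88,"spin":0},{"dx":-0.32,"dy":0.4,"dz":1.88,"spin":0},{"dx":-0.32,"dy":0.5,"dz":1.88,"spin":0}])

```text
time: 3.5
tool_pos: [445.4, -77.8, 15.7]
tool_rot: [0.001, 0.725, 0.689, 0.001]
contact_force: [0.1, -1.0, 0.4]
opening: 1.001
```

```bash
python3 - <<'E'
from h import *
relb(-50,-33.5,14)
s=st();p=get_image("wrist"); cv2.imwrite("pics/w2.png",p["color"])
p=get_image("scene"); cv2.imwrite("pics/s2.png",cv2.resize(p["color"][180:280,290:420],None,fx=6,fy=6,interpolation=cv2.INTER_CUBIC))
relb(-50,-33.5,14)
E
```

```text
t 3.5 pos [445.4 -77.8  15.7] head 87.13 F [ 0.11 -0.99  0.4 ] dx dy dz [0.015 0.254 0.067] spin 0.029
board pos [[-56.36 -33.88]]
t 3.6 pos [444.9 -77.7  15.1] head 87.14 F [-0.4   0.23 -0.74] dx dy dz [0.011 0.275 0.046] spin 0.029
board pos [[-56.88 -33.79]]
```

View pics/w2.png

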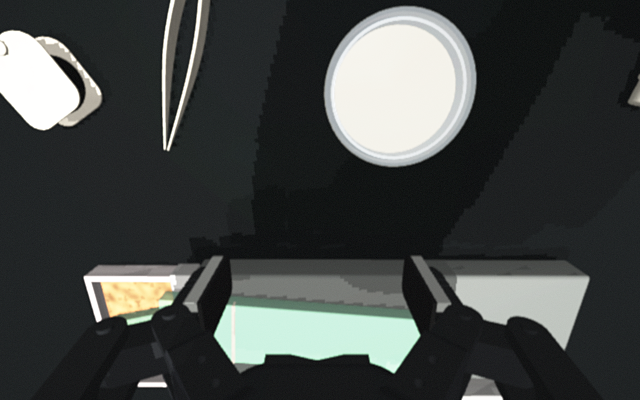

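View pics/s2.png

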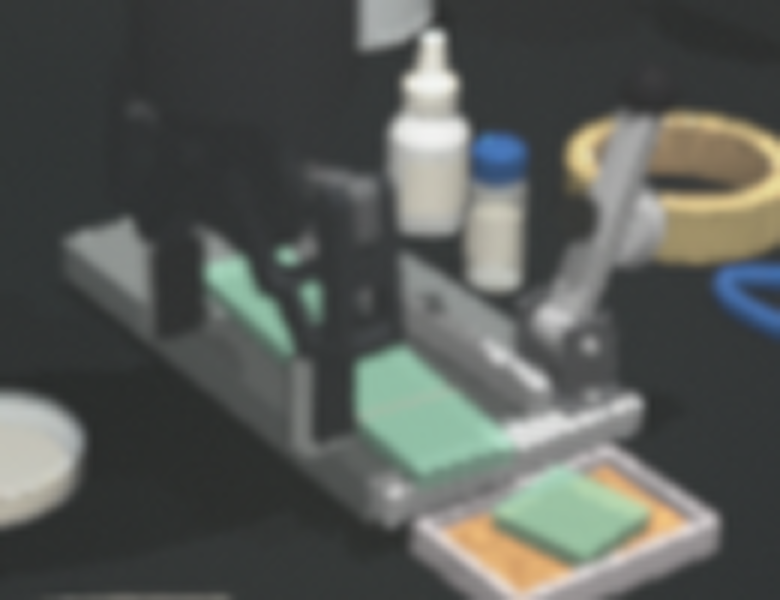

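Request:
servo_tool(plan=[{"dx":0,"dy":0.2,"dz":0.04,"spin":0.03},{"dx":0,"dy":0.32,"dz":0.04,"spin":0.03},{"dx":0,"dy":0.44,"dz":0.04,"spin":0.03},{"dx":0,"dy":0.56,"dz":0.04,"spin":0.03},{"dx":0,"dy":0.68,"dz":0.04,"spin":0.03}])

```text
time: 4.22
tool_pos: [461.1, -78.5, 13.2]
tool_rot: [-0.0, 0.726, 0.688, -0.0]
contact_force: [-0.1, 0.4, 0.1]
opening: 0.999
```

```bash
python3 - <<'E'
from h import *
s=st();p=get_image("wrist"); cv2.imwrite("pics/w3.png",p["color"])
p=get_image("top"); cv2.imwrite("pics/t3.png",cv2.resize(p["color"][140:220,280:410],None,fx=6,fy=6,interpolation=cv2.INTER_CUBIC))
relb(-29,-33.5,14)
E
```

```text
t 4.33 pos [461.4 -78.5  13.3] head 86.94 F [-0.17 -0.06 -0.09] dx dy dz [ 0.008  0.456 -0.029] spin -0.004
board pos [[-40.39 -33.68]]
```

View pics/w3.png

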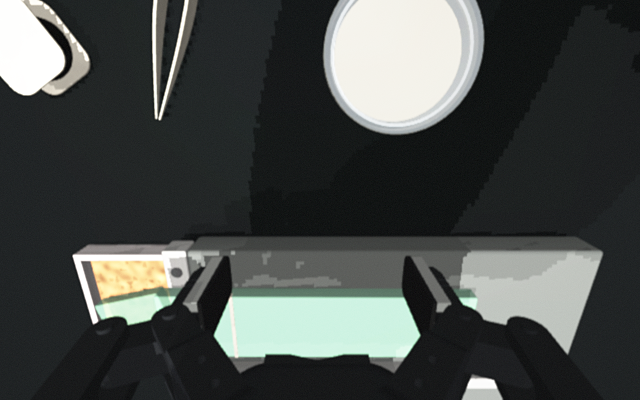

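View pics/t3.png

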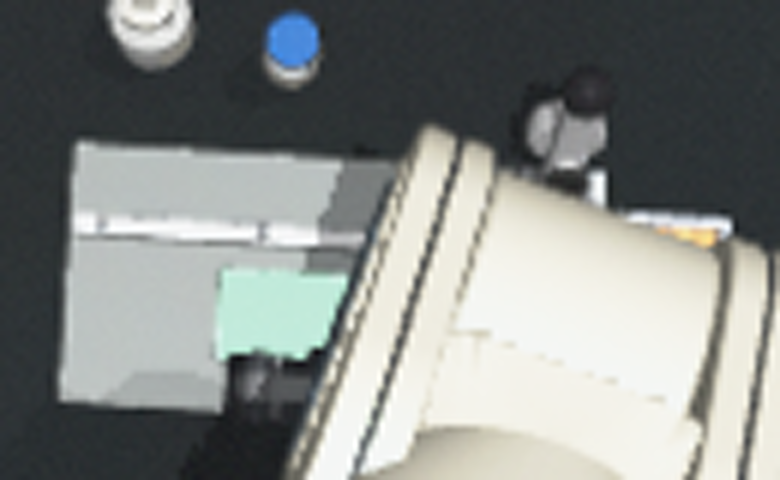

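Request:
servo_tool(plan=[{"dx":0,"dy":0.1,"dz":0,"spin":0},{"dx":0,"dy":0.2,"dz":0,"spin":0},{"dx":0,"dy":0.28,"dz":0,"spin":0},{"dx":0,"dy":0.34,"dz":0,"spin":0},{"dx":0,"dy":0.4,"dz":0,"spin":0}])

```text
time: 4.95
tool_pos: [471.0, -78.9, 13.2]
tool_rot: [-0.0, 0.726, 0.688, -0.0]
contact_force: [-0.5, -0.3, -0.6]
opening: 0.999
```

```bash
python3 - <<'E'
from h import *
p=get_image("wrist"); cv2.imwrite("pics/w4.png",p["color"])
p=get_image("top"); cv2.imwrite("pics/t4.png",cv2.resize(p["color"][140:220,280:410],None,fx=6,fy=6,interpolation=cv2.INTER_CUBIC))
relb(-29,-33.5,14)
E
```

```text
t 5.05 pos [471.2 -79.   13.3] head 86.94 F [-0.13  0.6  -0.09] dx dy dz [ 0.007  0.062 -0.028] spin -0.004
board pos [[-30.56 -33.67]]
```

View pics/t4.png

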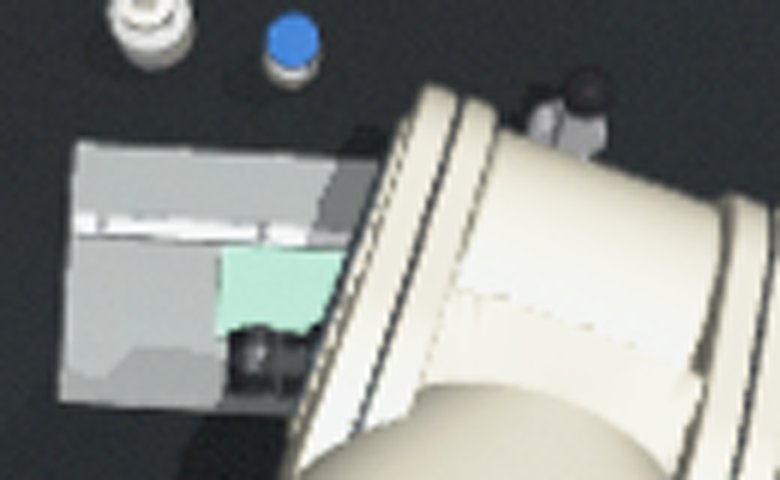

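Request:
servo_tool(plan=[{"dx":0,"dy":0.03,"dz":0,"spin":0},{"dx":0,"dy":0.06,"dz":0,"spin":0},{"dx":0,"dy":0.08,"dz":0,"spin":0},{"dx":0,"dy":0.1,"dz":0,"spin":0},{"dx":0,"dy":0.1,"dz":0,"spin":0}])

```text
time: 5.68
tool_pos: [472.4, -79.0, 13.2]
tool_rot: [-0.001, 0.726, 0.688, -0.001]
contact_force: [-6.7, -1.2, 4.2]
opening: 0.994
```

```bash
python3 - <<'E'
from h import *
p=get_image("wrist"); cv2.imwrite("pics/w5.png",p["color"]); s=st(); print(s["contact_force"],s["torque"],s["tool_pos"],w2b(s["tool_pos"]))
E
```

```text
[-6.1495978  -0.7992844   4.82872626] [-0.05906998  1.26027955  0.00949663] [472.39039735 -79.01427365  13.18086027] [[-29.36995719 -33.61735726]]
```

View pics/w5.png

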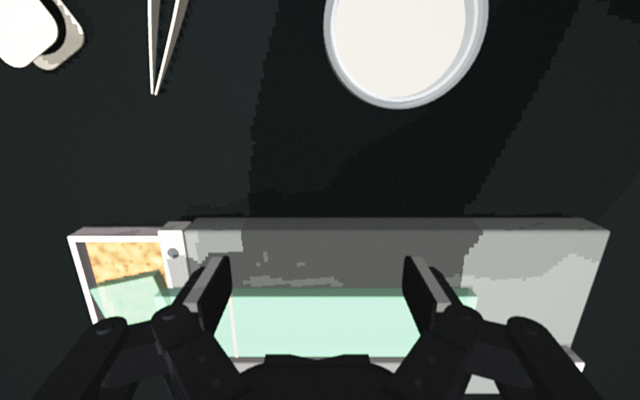

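Request:
servo_tool(plan=[{"dx":0,"dy":-0.4,"dz":0,"spin":0},{"dx":0,"dy":-0.6,"dz":-0.5,"spin":0},{"dx":0,"dy":-0.6,"dz":-2.5,"spin":0},{"dx":0.6,"dy":-0.3,"dz":-4.5,"spin":0},{"dx":1.2,"dy":0,"dz":-5,"spin":0}])

```text
time: 6.35
tool_pos: [476.7, -49.2, 142.2]
tool_rot: [0.003, 0.726, 0.688, 0.002]
contact_force: [0.5, -0.3, -0.3]
opening: 1.001
```

```bash
python3 - <<'E'
from h import *
get_image("top")
relb(1,75,27)
s=st();p=get_image("wrist"); cv2.imwrite("pics/w6.png",p["color"]); np.save("w6.npy",[p,s],allow_pickle=True)
E
```

```text
t 6.4 pos [477.3 -47.9 142. ] head 86.95 F [-0.16  1.58  0.34] dx dy dz [3.094 1.055 4.607] spin -0.002
board pos [[-26.1   -2.27]]
```

View pics/w6.png

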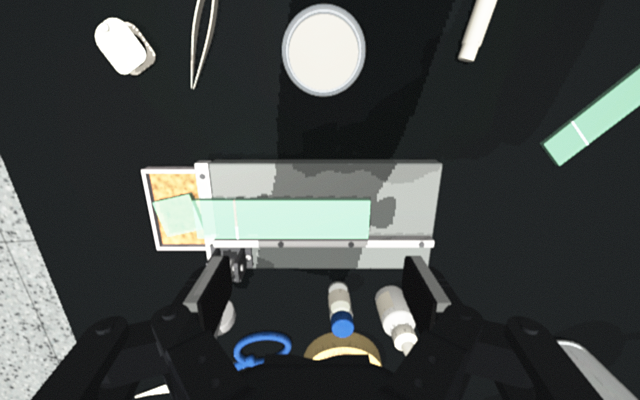

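```bash
python3 - <<'E'
from h import *
p,s=np.load("w6.npy",allow_pickle=True)
cv2.imwrite("pics/w6c.png",cv2.resize(p["color"][155:275,140:300],None,fx=5,fy=5,interpolation=cv2.INTER_CUBIC))
cv2.imwrite("pics/w6d.png",cv2.resize(p["color"][155:275,295:455],None,fx=5,fy=5,interpolation=cv2.INTER_CUBIC))
E
```

```text
(no output)
```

View pics/w6c.png

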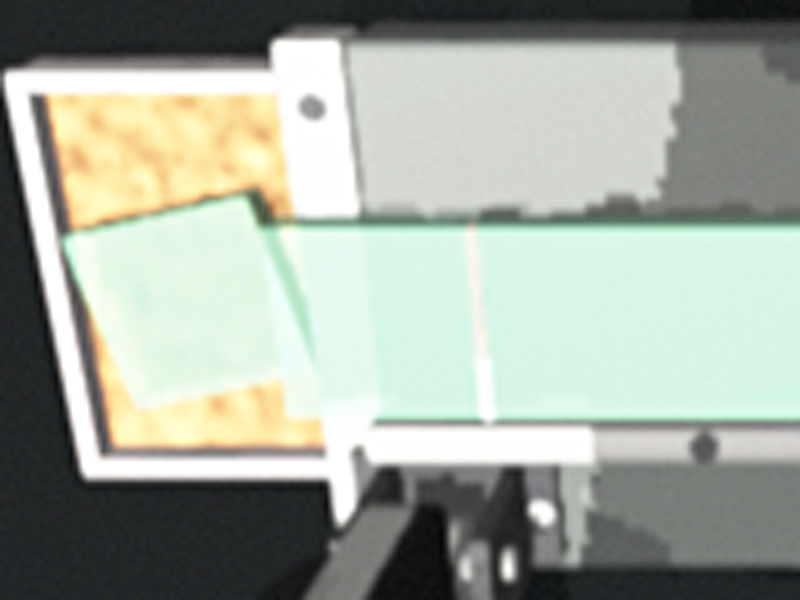

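View pics/w6d.png

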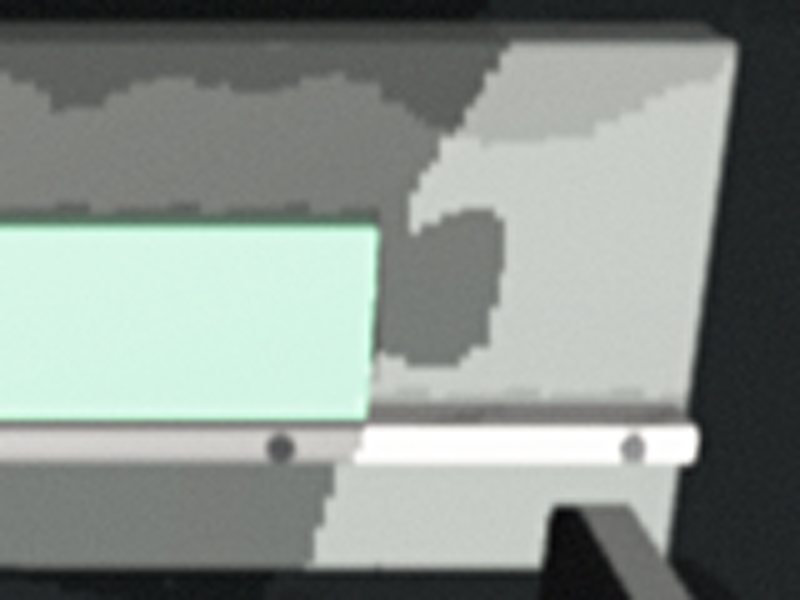

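```bash
python3 - <<'E'
from h import *
p,s=np.load("w6.npy",allow_pickle=True)
f=lambda l,z,o:w2b(unproj(p,np.array(l)/5+[o-.4,155-.4],z,s)).round(1).tolist()
print("edge",f([(273,42),(328,440),(341,522)],24,140),"deck +y",f([(737,47),(672,560)],24,295))
print("score",f([(473,225),(488,420)],32,140),"end",f([(378,225),(367,418)],32,295),"strip -y",f([(262,225),(290,418)],32,140))
print("strip -x edge",f([(480,225)],32,140),f([(370,225)],32,295), "fence top",f([(600,425)],36,140),f([(690,425)],36,295))
E
```

```text
edge [[-49.4, -108.9], [29.2, -108.9], [47.3, -108.5]] deck +y [[-48.5, 109.2], [55.9, 110.8]]
score [[-18.0, -74.5], [20.7, -75.2]] end [[-18.1, 46.4], [20.2, 46.6]] strip -y [[-18.0, -112.0], [20.3, -112.1]]
strip -x edge [[-18.0, -73.3]] [[-18.1, 45.0]] fence top [[19.6, -53.6]] [[19.6, 105.3]]
```

Request:
servo_tool(plan=[{"dx":1.6,"dy":0.5,"dz":0,"spin":0},{"dx":3.1,"dy":1.06,"dz":0.6,"spin":0},{"dx":3.1,"dy":1.06,"dz":1.8,"spin":0},{"dx":3.1,"dy":1.06,"dz":3.0,"spin":0},{"dx":3.1,"dy":1.06,"dz":4.0,"spin":0}], claw=255, grip_force=20)

```text
time: 7.08
tool_pos: [504.2, 26.9, 35.8]
tool_rot: [-0.001, 0.726, 0.688, -0.001]
contact_force: [-0.0, 0.3, -0.2]
opening: -0.002
```

```bash
python3 - <<'E'
from h import *
get_image("top")
p=get_image("scene"); cv2.imwrite("pics/s7.png",cv2.resize(p["color"][180:280,290:420],None,fx=6,fy=6,interpolation=cv2.INTER_CUBIC))
relb(1,75,27)
s=st();print(s["opening"]);p=get_image("wrist"); cv2.imwrite("pics/w7.png",p["color"])
E
```

```text
t 7.17 pos [503.   26.9  34.9] head 86.94 F [-0.79  0.06  0.13] dx dy dz [0.049 0.22  0.314] spin -0.004
board pos [[-4.45 73.78]]
0.0014365492647445256
```

View pics/s7.png

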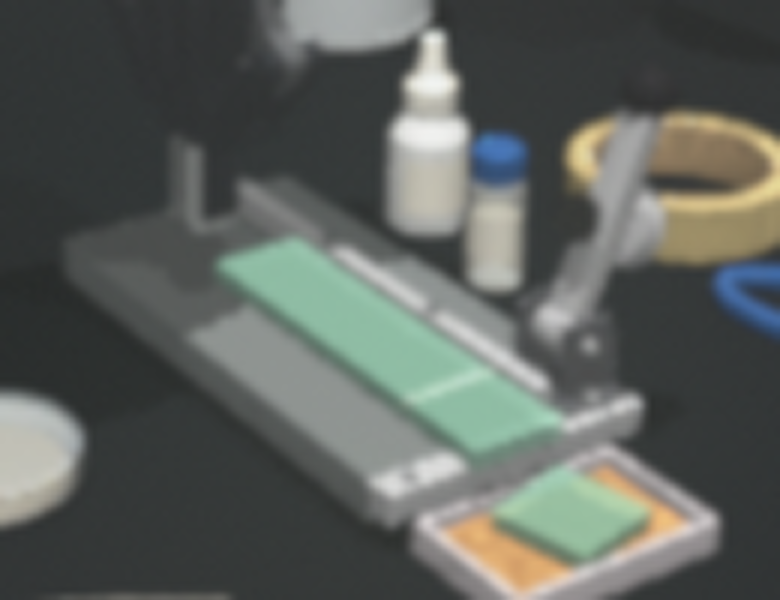

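View pics/w7.png

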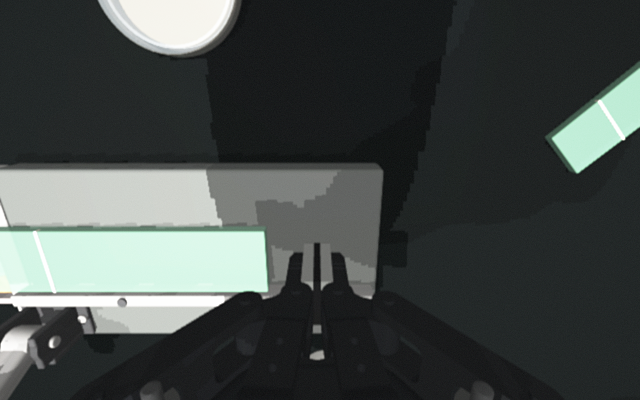

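Request:
servo_tool(plan=[{"dx":0,"dy":0.22,"dz":0.2,"spin":0},{"dx":-0.2,"dy":0.22,"dz":0.3,"spin":0},{"dx":-0.4,"dy":0.22,"dz":0.3,"spin":0},{"dx":-0.6,"dy":0.22,"dz":0.3,"spin":0},{"dx":-0.8,"dy":0.22,"dz":0.3,"spin":0}])

```text
time: 7.85
tool_pos: [510.1, 6.1, 31.0]
tool_rot: [0.0, 0.726, 0.688, 0.0]
contact_force: [-0.1, 0.3, 0.6]
opening: -0.003
```

```bash
python3 - <<'E'
from h import *
get_image("top")
relb(1,20,27)
s=st();p=get_image("wrist"); cv2.imwrite("pics/w8.png",cv2.resize(p["color"][150:400,150:450],None,fx=2.4,fy=2.4))
E
```

```text
t 7.9 pos [510.2   5.7  31. ] head 86.91 F [ 0.14 -1.02  0.11] dx dy dz [-1.319 -0.113  0.159] spin -0.009
board pos [[ 3.86 52.97]]
```

View pics/w8.png

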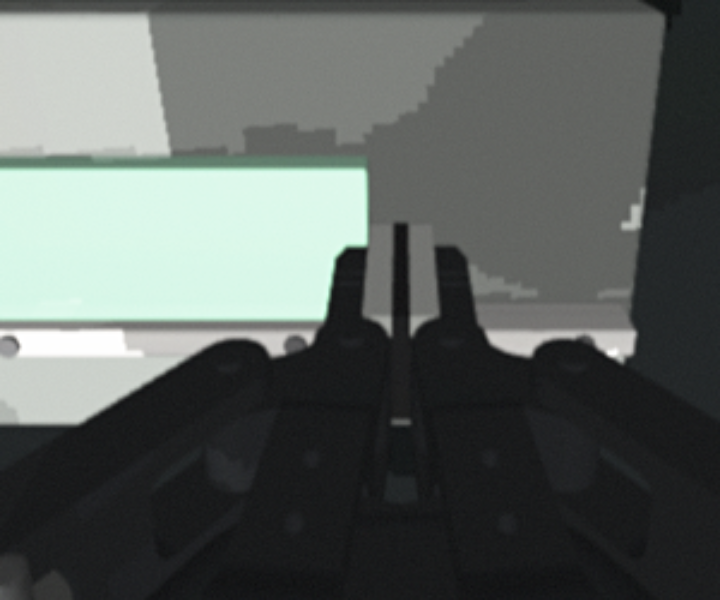

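Request:
servo_tool(plan=[{"dx":0.12,"dy":-0.1,"dz":0,"spin":0},{"dx":0.12,"dy":-0.1,"dz":0.08,"spin":0},{"dx":0.12,"dy":-0.1,"dz":0.15,"spin":0},{"dx":0.06,"dy":-0.1,"dz":0.15,"spin":0},{"dx":0.0,"dy":-0.1,"dz":0.15,"spin":0}])

```text
time: 8.57
tool_pos: [507.6, 6.6, 27.0]
tool_rot: [-0.0, 0.726, 0.688, -0.0]
contact_force: [0.4, -0.5, -0.3]
opening: 0.0
```

```bash
python3 - <<'E'
from h import *
get_image("top")
relb(1,20,27)
E
```

```text
t 8.62 pos [507.7   6.4  27.1] head 86.93 F [0.63 0.42 0.49] dx dy dz [-1.344 -0.014  0.002] spin -0.005
board pos [[ 1.37 53.59]]
```

Request:
servo_tool(plan=[{"dx":-0.12,"dy":0,"dz":0,"spin":0},{"dx":-0.24,"dy":0,"dz":0,"spin":0},{"dx":-0.36,"dy":0,"dz":0,"spin":0},{"dx":-0.48,"dy":0,"dz":0,"spin":0},{"dx":-0.6,"dy":0,"dz":0,"spin":0}])

```text
time: 9.25
tool_pos: [506.8, -8.5, 27.1]
tool_rot: [0.0, 0.726, 0.688, 0.0]
contact_force: [0.3, 0.9, 0.3]
opening: 0.003
```

```bash
python3 - <<'E'
from h import *
s=st();p=get_image("wrist"); cv2.imwrite("pics/w9.png",cv2.resize(p["color"][150:350,0:400],None,fx=2,fy=2)); relb(1,20,27); np.save("w9.npy",[p,s],allow_pickle=True)
E
```

```text
t 9.3 pos [506.8  -8.8  27. ] head 86.92 F [-0.91 -0.14 -0.62] dx dy dz [-0.734 -0.012  0.002] spin -0.007
board pos [[ 1.31 38.36]]
```

View pics/w9.png

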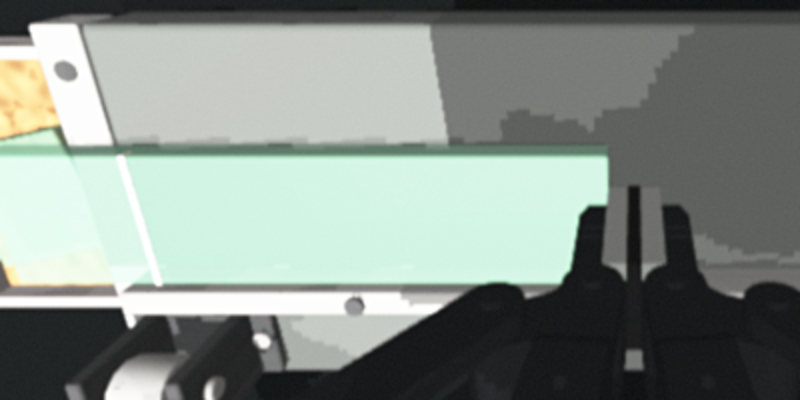

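```bash
cat >> h.py <<'E'
def bp(p,s,l,z,ox,oy,k): return w2b(unproj(p,np.array(l)/k+[ox-.5+.5/k,oy-.5+.5/k],z,s)).round(1).tolist()
E
python3 - <<'E'
from h import *
p,s=np.load("w9.npy",allow_pickle=True)
print("score",bp(p,s,[(120,155),(159,285)],32,0,150,2),"edge",bp(p,s,[(30,28),(133,325)],24,0,150,2),"end",bp(p,s,[(608,157),(608,185)],32,0,150,2))
print(w2b(s["tool_pos"]))
E
```

```text
score [[-18.0, -88.7], [20.6, -88.9]] edge [[-48.5, -108.7], [40.5, -107.6]] end [[-17.4, 33.1], [-9.6, 33.0]]
[[ 1.25592468 38.62281486]]
```

Request:
servo_tool(plan=[{"dx":-0.12,"dy":0,"dz":0,"spin":0},{"dx":-0.24,"dy":0,"dz":0,"spin":0},{"dx":-0.36,"dy":0,"dz":0,"spin":0},{"dx":-0.48,"dy":0,"dz":0,"spin":0},{"dx":-0.6,"dy":0,"dz":0,"spin":0}])

```text
time: 9.93
tool_pos: [506.0, -23.5, 27.0]
tool_rot: [-0.0, 0.726, 0.688, 0.0]
contact_force: [0.7, 1.6, 0.5]
opening: -0.001
```

```bash
python3 - <<'E'
from h import *
get_image("top"); s=st();p=get_image("wrist"); cv2.imwrite("pics/w10.png",cv2.resize(p["color"][150:300,0:200],None,fx=4,fy=4,interpolation=cv2.INTER_CUBIC)); relb(1,20,27); np.save("w10.npy",[p,s],allow_pickle=True)
E
```

```text
t 10.03 pos [506.  -23.7  27. ] head 86.91 F [0.55 0.03 0.16] dx dy dz [-0.138 -0.011  0.001] spin -0.008
board pos [[ 1.29 23.44]]
```

View pics/w10.png

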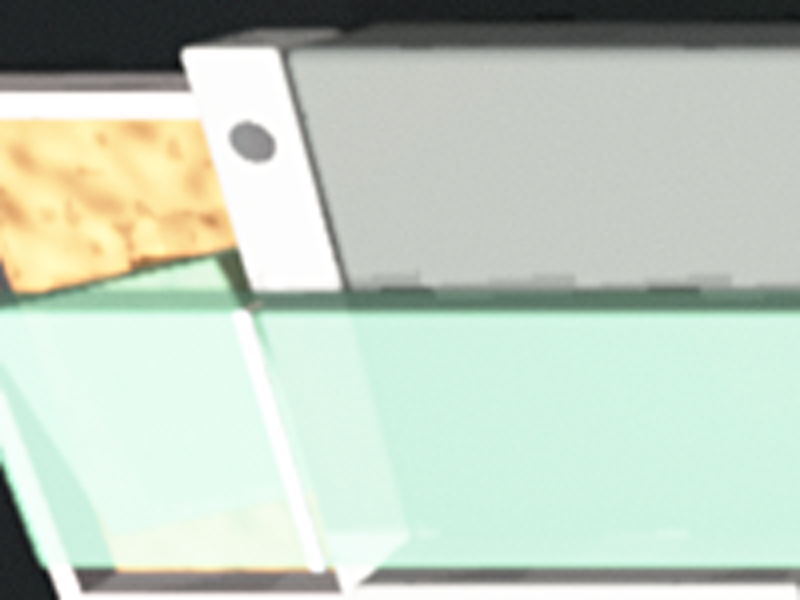

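```bash
python3 - <<'E'
from h import *
p,s=np.load("w10.npy",allow_pickle=True)
print("score",bp(p,s,[(243,312),(317,568)],32,0,150,4),"edge",bp(p,s,[(183,52),(250,288)],24,0,150,4))
p,s=np.load("w6.npy",allow_pickle=True)
E
```

```text
score [[-17.8, -103.7], [20.2, -104.2]] edge [[-49.1, -108.8], [-17.5, -109.3]]
```

Request:
servo_tool(plan=[{"dx":-0.05,"dy":0,"dz":0,"spin":0},{"dx":-0.1,"dy":0,"dz":0,"spin":0},{"dx":-0.16,"dy":0,"dz":0,"spin":0},{"dx":-0.16,"dy":0,"dz":0,"spin":0},{"dx":0.1,"dy":0,"dz":0,"spin":0}])

```text
time: 10.65
tool_pos: [506.2, -20.9, 27.1]
tool_rot: [0.0, 0.726, 0.688, -0.0]
contact_force: [0.3, 0.7, 0.1]
opening: 0.001
```

```bash
python3 - <<'E'
from h import *
get_image("top"); relb(-20,-105,130)
E
```

```text
t 10.7 pos [506.1 -20.   27. ] head 86.92 F [-0.55  0.49 -0.1 ] dx dy dz [-5.283 -0.843 -4.12 ] spin -0.007
board pos [[ 1.17 27.08]]
```

Request:
servo_tool(plan=[{"dx":0.1,"dy":0,"dz":-0.5,"spin":0},{"dx":0,"dy":-0.4,"dz":-2.5,"spin":0},{"dx":-1.8,"dy":-0.85,"dz":-4.2,"spin":0},{"dx":-3.6,"dy":-0.85,"dz":-4.2,"spin":0},{"dx":-5.3,"dy":-0.85,"dz":-4.2,"spin":0}])

```text
time: 11.32
tool_pos: [478.0, -153.2, 133.9]
tool_rot: [0.001, 0.726, 0.688, 0.0]
contact_force: [0.6, 0.4, 0.3]
opening: 0.002
```

```bash
python3 - <<'E'
from h import *
get_image("top");get_image("top"); s=st();p=get_image("wrist"); cv2.imwrite("pics/w11.png",p["color"]);cv2.imwrite("pics/w11c.png",cv2.resize(p["color"][130:280,220:420],None,fx=4,fy=4,interpolation=cv2.INTER_CUBIC)); relb(1,20,27); np.save("w11.npy",[p,s],allow_pickle=True)
E
```

```text
t 11.47 pos [ 477.8 -153.5  132.8] head 86.77 F [-1.06  0.62 -0.31] dx dy dz [5.112 0.82  4.232] spin -0.031
board pos [[ -20.   -107.67]]
```

View pics/w11c.png

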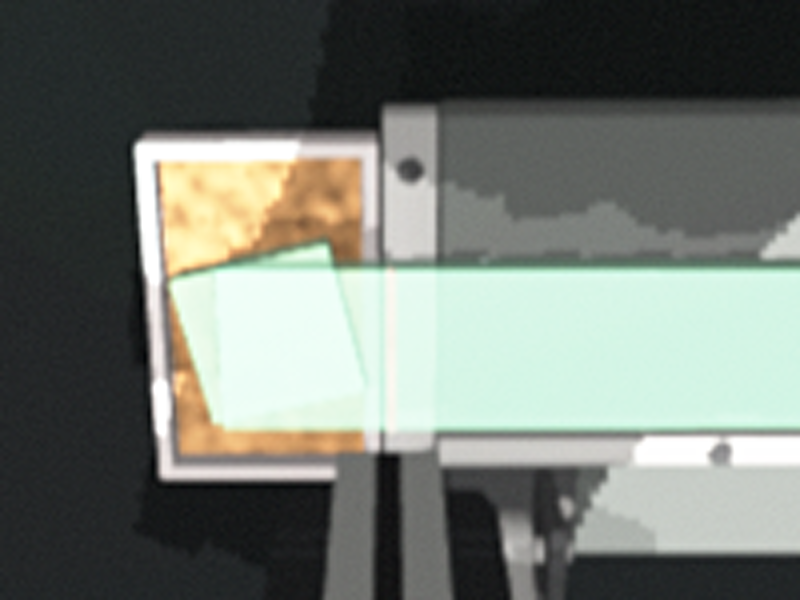

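View pics/w11.png

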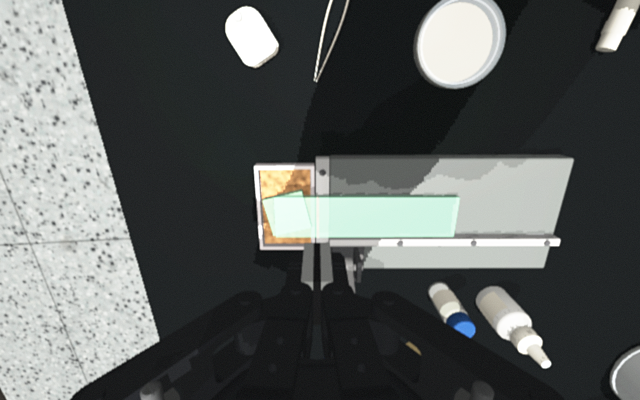

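```bash
python3 - <<'E'
from h import *
p,s=np.load("w11.npy",allow_pickle=True); c=p["color"].astype(int)
for r in (160,165,178,182,186,190): print(r,"edge",c[r,308:334].sum(1).tolist())
for r in (198,203,208,214,220,226,232,236): print(r,"score r-g",(c[r,308:334,2]-c[r,308:334,1]).tolist(), c[r,308:334].sum(1).tolist())
E
```

```text
160 edge [59, 73, 56, 71, 72, 59, 76, 249, 449, 490, 481, 481, 487, 490, 489, 489, 486, 483, 485, 491, 469, 322, 251, 262, 281, 285]
165 edge [481, 473, 484, 487, 493, 461, 291, 251, 444, 489, 492, 485, 487, 496, 486, 490, 490, 492, 486, 493, 471, 313, 252, 272, 291, 289]
178 edge [507, 508, 544, 647, 691, 673, 469, 353, 587, 640, 635, 639, 643, 642, 636, 637, 633, 630, 629, 635, 597, 376, 321, 368, 382, 379]
182 edge [508, 498, 514, 632, 693, 671, 475, 357, 581, 639, 638, 638, 638, 630, 631, 628, 626, 627, 623, 636, 586, 346, 305, 375, 388, 381]
186 edge [348, 364, 468, 607, 648, 614, 430, 335, 582, 639, 640, 639, 635, 636, 632, 626, 626, 628, 625, 632, 587, 346, 306, 372, 388, 386]
190 edge [355, 389, 470, 528, 551, 525, 368, 324, 583, 644, 638, 637, 637, 633, 630, 632, 628, 631, 621, 629, 578, 348, 313, 368, 381, 382]
198 score r-g [-21, -19, -23, -26, -25, -27, -33, -37, -12, 4, -1, -21, -28, -27, -27, -28, -27, -27, -28, -27, -30, -40, -40, -38, -38, -37] [708, 714, 717, 720, 722, 719, 702, 681, 726, 740, 727, 715, 715, 714, 716, 715, 717, 714, 715, 717, 710, 680, 681, 689, 687,
[... 1215 characters left out ...]
31, -33, -31, -31, -31] [735, 739, 729, 702, 715, 724, 716, 679, 712, 739, 738, 718, 713, 714, 713, 713, 714, 714, 715, 713, 700, 689, 684, 692, 692, 689]
232 score r-g [-20, -19, -19, -19, -17, -16, -22, -35, -17, 0, -1, -16, -21, -21, -21, -20, -21, -20, -21, -20, -23, -31, -29, -29, -32, -32] [706, 704, 708, 723, 732, 733, 717, 681, 711, 729, 731, 723, 721, 719, 718, 720, 718, 720, 721, 719, 709, 692, 698, 697, 691, 691]
236 score r-g [-26, -24, -20, -20, -18, -18, -21, -42, -17, 1, -1, -15, -21, -21, -20, -21, -21, -22, -20, -22, -30, -38, -41, -42, -40, -40] [678, 674, 696, 722, 726, 725, 714, 647, 707, 737, 735, 722, 717, 714, 716, 714, 715, 714, 719, 715, 697, 671, 666, 662, 665, 668]
```

```bash
python3 - <<'E'
from h import *
p,s=np.load("w11.npy",allow_pickle=True)
print("score",w2b(unproj(p,[(317.4,198),(317.4,215),(317.4,235)],32,s)),"edge",w2b(unproj(p,[(315.5,160),(315.5,190)],24,s)), "edge if at 316",w2b(unproj(p,[(316,160)],24,s)))
E
```

```text
score [[ -16.83126175 -107.82889131]
 [  -1.08122302 -107.86282926]
 [  18.27598243 -107.90453988]] edge [[ -48.14869726 -109.35416762]
 [ -21.43510673 -109.46701681]] edge if at 316 [[ -48.14745029 -108.93066197]]
```

```bash
python3 - <<'E'
from h import *
relb(1,32,27)
E
```

```text
t 11.47 pos [ 477.8 -153.5  132.8] head 86.77 F [-1.06  0.62 -0.31] dx dy dz [5.592 0.818 4.231] spin -0.031
board pos [[ -20.   -107.67]]
```

Request:
servo_tool(plan=[{"dx":2,"dy":0.4,"dz":0,"spin":0},{"dx":4,"dy":0.8,"dz":0,"spin":0},{"dx":5.8,"dy":0.8,"dz":0.5,"spin":0},{"dx":5.8,"dy":0.8,"dz":2.4,"spin":0},{"dx":5.8,"dy":0.8,"dz":3.7,"spin":0}])

```text
time: 12.1
tool_pos: [504.9, -6.1, 38.7]
tool_rot: [-0.0, 0.725, 0.689, -0.0]
contact_force: [0.2, -0.4, 0.3]
opening: 0.001
```

```bash
python3 - <<'E'
from h import *
get_image("top");get_image("top");get_image("top");relb(1,27,27)
E
```

```text
t 12.25 pos [504.5  -7.1  39.1] head 87.0 F [-0.46  0.1   0.8 ] dx dy dz [-0.517  0.085  0.484] spin 0.007
board pos [[-1.1  39.91]]
```

Request:
servo_tool(plan=[{"dx":0,"dy":0.08,"dz":0.3,"spin":0},{"dx":-0.1,"dy":0.08,"dz":0.48,"spin":0},{"dx":-0.3,"dy":0.08,"dz":0.48,"spin":0},{"dx":-0.5,"dy":0.08,"dz":0.48,"spin":0},{"dx":-0.5,"dy":0.08,"dz":0.48,"spin":0}])

```text
time: 12.88
tool_pos: [507.0, -21.4, 27.8]
tool_rot: [0.0, 0.726, 0.688, 0.0]
contact_force: [-0.3, 0.7, 0.1]
opening: -0.001
```

```bash
python3 - <<'E'
from h import *
get_image("top");get_image("top");relb(1,17.9,27)
E
```

```text
t 12.97 pos [507.  -21.   27.7] head 86.91 F [-0.05 -0.87  0.61] dx dy dz [-0.329 -0.043  0.027] spin -0.009
board pos [[ 2.08 26.12]]
```

Request:
servo_tool(plan=[{"dx":-0.15,"dy":-0.02,"dz":0,"spin":0},{"dx":-0.25,"dy":-0.02,"dz":0,"spin":0},{"dx":-0.29,"dy":-0.02,"dz":0,"spin":0},{"dx":-0.33,"dy":-0.02,"dz":0,"spin":0},{"dx":-0.33,"dy":-0.02,"dz":0,"spin":0}])

```text
time: 13.6
tool_pos: [506.0, -29.0, 27.5]
tool_rot: [0.0, 0.726, 0.688, -0.0]
contact_force: [-0.1, 0.2, 0.1]
opening: 0.004
```

```bash
python3 - <<'E'
from h import *
get_image("top");relb(1,17.9,27)
E
```

```text
t 13.65 pos [506.  -29.1  27.5] head 86.93 F [-0.13  0.33 -0.74] dx dy dz [-0.006 -0.021  0.021] spin -0.005
board pos [[ 1.51 18.05]]
```

Back off and look from above the edge.

Request:
servo_tool(plan=[{"dx":0.4,"dy":0,"dz":0,"spin":0},{"dx":0.4,"dy":-0.4,"dz":-2,"spin":0},{"dx":-1.2,"dy":-0.85,"dz":-4.2,"spin":0},{"dx":-3.2,"dy":-0.85,"dz":-4.2,"spin":0},{"dx":-4.95,"dy":-0.85,"dz":-4.2,"spin":0}])

```text
time: 14.28
tool_pos: [478.5, -152.6, 133.8]
tool_rot: [0.001, 0.726, 0.688, 0.0]
contact_force: [0.5, 0.6, -0.6]
opening: -0.001
```

```bash
python3 - <<'E'
from h import *
get_image("top");get_image("top");get_image("top"); s=st();p=get_image("wrist"); cv2.imwrite("pics/w12c.png",cv2.resize(p["color"][130:280,220:420],None,fx=4,fy=4,interpolation=cv2.INTER_CUBIC)); relb(1,20,27); np.save("w12.npy",[p,s],allow_pickle=True)
c=p["color"].astype(int)
for r in (178,182,186,190): print(r,"edge",c[r,306:332].sum(1).tolist())
for r in (198,203,208,214,220,226,232,236): print(r,"score r-g",(c[r,306:332,2]-c[r,306:332,1]).tolist())
E
```

```text
t 14.47 pos [ 478.  -151.5  132.4] head 86.84 F [-0.27  0.84  0.8 ] dx dy dz [5.03  0.829 4.216] spin -0.02
board pos [[ -19.96 -105.74]]
178 edge [478, 491, 630, 693, 673, 480, 364, 590, 645, 639, 640, 642, 643, 636, 632, 635, 636, 624, 632, 587, 354, 306, 372, 383, 374, 351]
182 edge [518, 555, 641, 693, 672, 476, 367, 590, 642, 642, 636, 641, 636, 634, 633, 632, 625, 622, 636, 585, 342, 310, 380, 388, 380, 387]
186 edge [379, 485, 632, 690, 673, 514, 378, 587, 639, 635, 637, 634, 636, 633, 629, 630, 624, 625, 632, 582, 340, 307, 378, 384, 384, 386]
190 edge [387, 466, 529, 541, 535, 447, 370, 589, 647, 639, 643, 643, 637, 629, 629, 632, 627, 622, 628, 576, 346, 317, 374, 397, 382, 386]
198 score r-g [-34, -38, -41, -41, -40, -24, 1, -6, -34, -45, -42, -43, -42, -42, -43, -41, -43, -42, -43, -46, -50, -52, -50, -51, -51, -49]
203 score r-g [-18, -19, -18, -19, -19, -11, 1, -1, -16, -22, -20, -22, -20, -20, -20, -21, -22, -20, -21, -21, -29, -30, -30, -29, -30, -31]
208 score r-g [-18, -18, -19, -20, -21, -15, 0, -1, -16, -23, -21, -21, -21, -22, -20, -21, -20, -22, -20, -22, -29, -31, -30, -32, -31, -30]
214 score r-g [-28, -20, -20, -20, -22, -15, 0, -1, -16, -23, -22, -22, -21, -21, -22, -22, -23, -22, -22, -22, -30, -32, -31, -31, -30, -30]
220 score r-g [-29, -35, -22, -20, -21, -16, 1, -1, -16, -22, -22, -21, -22, -22, -23, -23, -22, -23, -22, -22, -31, -33, -32, -31, -32, -30]
226 score r-g [-17, -20, -30, -23, -20, -14, 0, 0, -17, -23, -22, -22, -22, -23, -23, -23, -22, -22, -22, -24, -32, -34, -32, -31, -32, -31]
232 score r-g [-19, -19, -21, -18, -18, -13, 1, 2, -14, -24, -23, -22, -23, -22, -22, -22, -23, -21, -21, -22, -30, -31, -30, -31, -32, -33]
236 score r-g [-20, -21, -20, -19, -19, -15, -3, 2, -14, -21, -20, -20, -19, -18, -19, -18, -19, -19, -18, -21, -30, -32, -29, -31, -29, -31]
```

View pics/w12c.png

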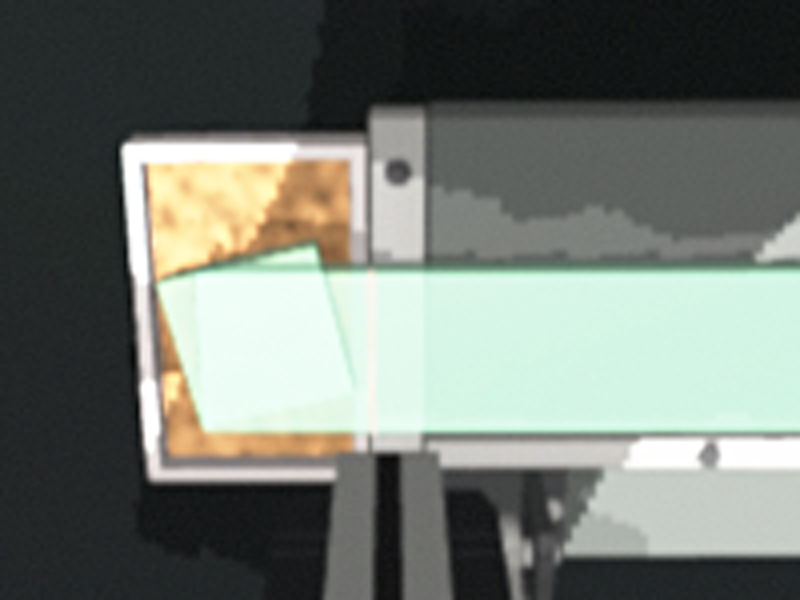

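```bash
python3 - <<'E'
from h import *
p,s=np.load("w12.npy",allow_pickle=True)
print("score",w2b(unproj(p,[(312.5,198),(312.5,215),(312.6,235)],32,s)),"edge",w2b(unproj(p,[(312.5,160),(312.5,190)],24,s)))
print(cam(p,s)[1], w2b(cam(p,s)[1]))
E
```

```text
score [[ -17.35519293 -109.32928532]
 [  -1.65621725 -109.4394121 ]
 [  17.63424001 -109.48555549]] edge [[ -48.58398488 -109.20430748]
 [ -21.94580469 -109.39117172]]
[ 395.05173275 -147.27069973  274.63272715] [[-102.98412788 -105.87497013]]
```

```bash
python3 - <<'E'
from h import *
for f,cols in (("w6.npy",(245,280,320,360)),("w12.npy",(345,380,420,445))):
    p,s=np.load(f,allow_pickle=True); c=p["color"].astype(int)
    for u in cols:
        col=c[190:250,u]; print(f,u,[ (190+i,int(col[i].sum()),int(col[i,1]-col[i,2])) for i in range(43,56)])
E
```

```text
w6.npy 245 [(233, 688, 32), (234, 691, 32), (235, 694, 30), (236, 701, 29), (237, 707, 29), (238, 617, 45), (239, 455, 10), (240, 645, -5), (241, 765, 0), (242, 765, 0), (243, 762, 0), (244, 762, 0), (245, 765, 0)]
w6.npy 280 [(233, 688, 32), (234, 692, 31), (235, 692, 31), (236, 699, 30), (237, 704, 32), (238, 627, 46), (239, 403, 15), (240, 372, -2), (241, 375, -1), (242, 301, -1), (243, 267, 0), (244, 268, 2), (245, 262, 0)]
w6.npy 320 [(233, 687, 33), (234, 682, 34), (235, 692, 31), (236, 696, 31), (237, 700, 33), (238, 623, 45), (239, 409, 15), (240, 434, -3), (241, 562, -1), (242, 619, -1), (243, 622, -1), (244, 622, -2), (245, 601, -2)]
w6.npy 360 [(233, 682, 34), (234, 682, 34), (235, 685, 32), (236, 693, 33), (237, 698, 34), (238, 613, 46), (239, 404, 14), (240, 429, -4), (241, 560, -2), (242, 604, -2), (243, 599, -1), (244, 603, -1), (245, 602, -1)]
w12.npy 345 [(233, 688, 34), (234, 698, 29), (235, 706, 28), (236, 707, 30), (237, 632, 48), (238, 412, 19), (239, 376, -2), (240, 508, -3), (241, 593, -1), (242, 615, 0), (243, 613, -2), (244, 612, -3), (245, 600, -3)]
w12.npy 380 [(233, 687, 33), (234, 688, 32), (235, 699, 29), (236, 701, 32), (237, 628, 46), (238, 444, 15), (239, 542, -5), (240, 746, -1), (241, 765, 0), (242, 765, 0), (243, 762, 0), (244, 762, 0), (245, 764, 0)]
w12.npy 420 [(233, 686, 34), (234, 686, 34), (235, 695, 31), (236, 695, 34), (237, 618, 46), (238, 438, 13), (239, 603, -4), (240, 762, -1), (241, 765, 0), (242, 762, 0), (243, 762, 0), (244, 762, 0), (245, 763, -1)]
w12.npy 445 [(233, 688, 32), (234, 693, 31), (235, 699, 29), (236, 698, 32), (237, 618, 43), (238, 463, 7), (239, 636, -7), (240, 761, -2), (241, 765, 0), (242, 762, 0), (243, 760, -1), (244, 761, 0), (245, 762, 0)]
```

```bash
python3 - <<'E'
from h import *
p=np.load("scene.npy",allow_pickle=True).item()
print("box base",unproj(p,[(443,205),(545,248),(250,130)],0).round(0).tolist())
p=get_image("top"); print([(round(r["p"],2),np.round(r["rect"],1)) for r in nets.cut_out(p,"hold_down_knob")])
cv2.imwrite("pics/t13.png",p["color"])
k=b2w(66.3,-85); print("pred knob px",proj(p,[k[0],k[1],130.6]), proj(p,[*b2w(42+88*np.cos(1.25),-85),46+88*np.sin(1.25)]))
relb(100,-85,170)
E
```

```text
box base [[843.0, -53.0, 0.0], [841.0, -326.0, 0.0], [790.0, 1049.0, 0.0]]
[(0.49, array([339.6, 180.4,  99. ,  62.9])), (0.34, array([327.8, 149.3,   8.3,  11.6]))]
pred knob px [[377.29308379 158.90435951]] [[377.30068394 157.40538527]]
t 14.57 pos [ 478.  -150.5  132.4] head 86.97 F [-0.05  0.73 -1.02] dx dy dz [ 0.788  4.798 -1.507] spin 0.001
board pos [[ -19.97 -104.69]]
```

View pics/t13.png

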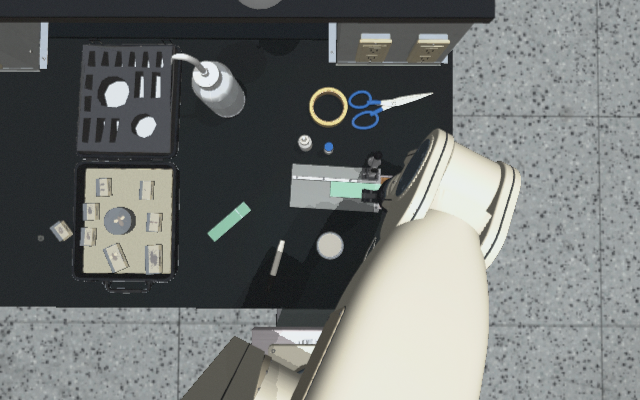

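Request:
servo_tool(plan=[{"dx":0.2,"dy":0,"dz":-1.6,"spin":0},{"dx":0.5,"dy":1.5,"dz":-1.7,"spin":0},{"dx":0.8,"dy":3.3,"dz":-1.7,"spin":0},{"dx":0.8,"dy":5.1,"dz":-1.7,"spin":0},{"dx":0.8,"dy":5.1,"dz":-1.7,"spin":0}])

```text
time: 15.2
tool_pos: [608.8, -136.5, 173.6]
tool_rot: [-0.001, 0.725, 0.689, -0.0]
contact_force: [-0.1, 0.1, -0.3]
opening: -0.003
```

```bash
python3 - <<'E'
from h import *
get_image("top"); get_image("top"); 
s=st();p=get_image("wrist"); cv2.imwrite("pics/w14.png",p["color"]); np.save("w14.npy",[p,s],allow_pickle=True)
relb(108,-85,122)
for th in (1.8,1.87,1.95): print(proj(p,[*b2w(42-88*np.cos(th),-85),46+88*np.sin(th)],s))
E
```

```text
t 15.35 pos [ 606.  -137.1  174.8] head 87.02 F [-0.86  1.07 -0.49] dx dy dz [-0.021  0.038  2.11 ] spin 0.009
board pos [[107.12 -84.5 ]]
[[313.79063957 156.17684955]]
[[313.81544366 164.96836112]]
[[313.84795508 174.19656452]]
```

View pics/w14.png

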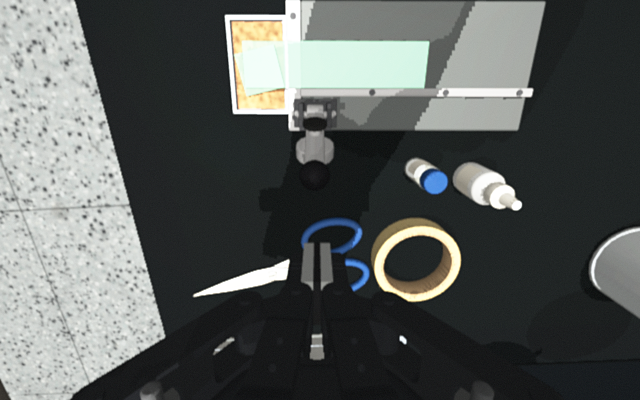

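Request:
servo_tool(plan=[{"dx":0,"dy":0.03,"dz":1.0,"spin":0},{"dx":0,"dy":0.03,"dz":2.1,"spin":0},{"dx":0,"dy":0.03,"dz":2.1,"spin":0},{"dx":0,"dy":-0.2,"dz":2.1,"spin":0},{"dx":0,"dy":-0.4,"dz":2.1,"spin":0}])

```text
time: 15.98
tool_pos: [596.4, -137.9, 124.0]
tool_rot: [0.001, 0.726, 0.688, 0.0]
contact_force: [-0.6, -0.2, 1.2]
opening: 0.001
```

Request:
servo_tool(plan=[{"dx":0,"dy":-0.2,"dz":0,"spin":0},{"dx":0,"dy":-0.4,"dz":0,"spin":0},{"dx":0,"dy":-0.6,"dz":0,"spin":0},{"dx":0,"dy":-0.8,"dz":0,"spin":0},{"dx":0,"dy":-1.0,"dz":0,"spin":0}])

```text
time: 16.6
tool_pos: [571.1, -136.4, 122.4]
tool_rot: [-0.0, 0.726, 0.688, -0.0]
contact_force: [1.2, 0.0, 1.7]
opening: -0.003
```

```bash
python3 - <<'E'
from h import *
s=st();p=get_image("wrist"); cv2.imwrite("pics/w15.png",p["color"])
p=get_image("scene"); cv2.imwrite("pics/s15.png",cv2.resize(p["color"][170:290,320:450],None,fx=5,fy=5,interpolation=cv2.INTER_CUBIC))
relb(27,-85,122)
E
```

```text
t 16.7 pos [ 570.7 -136.3  122.4] head 86.93 F [ 0.08 -0.5   0.42] dx dy dz [ 0.023 -1.793  0.017] spin -0.006
board pos [[ 71.84 -85.61]]
```

View pics/w15.png

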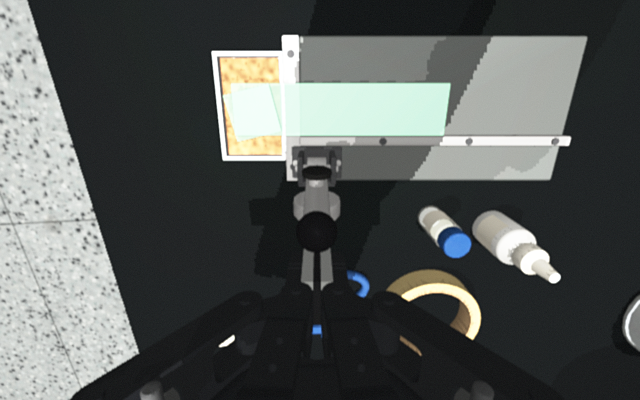

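View pics/s15.png

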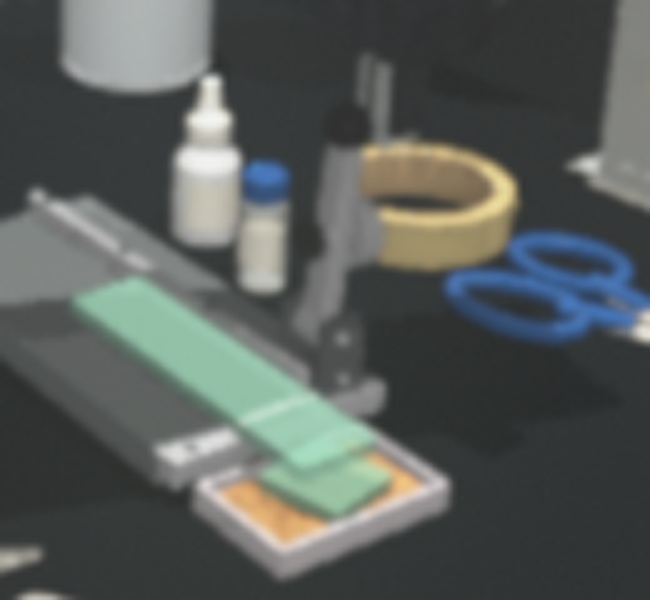

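Request:
servo_tool(plan=[{"dx":0,"dy":-0.2,"dz":0,"spin":0},{"dx":0,"dy":-0.4,"dz":0,"spin":0},{"dx":0,"dy":-0.6,"dz":0,"spin":0},{"dx":0,"dy":-0.8,"dz":0,"spin":0},{"dx":0,"dy":-1.0,"dz":0,"spin":0}])

```text
time: 17.32
tool_pos: [546.2, -135.0, 122.5]
tool_rot: [-0.0, 0.726, 0.688, -0.0]
contact_force: [0.6, -0.5, 0.4]
opening: -0.006
```

Request:
servo_tool(plan=[{"dx":0,"dy":-0.2,"dz":0,"spin":0},{"dx":0,"dy":-0.4,"dz":0,"spin":0},{"dx":0,"dy":-0.6,"dz":0,"spin":0},{"dx":0,"dy":-0.8,"dz":0,"spin":0},{"dx":0,"dy":-0.9,"dz":0,"spin":0}])

```text
time: 17.95
tool_pos: [523.7, -133.9, 122.6]
tool_rot: [-0.0, 0.726, 0.688, -0.0]
contact_force: [-0.4, -0.1, 0.6]
opening: 0.0
```

```bash
python3 - <<'E'
from h import *
p=get_image("scene"); cv2.imwrite("pics/s16.png",cv2.resize(p["color"][170:290,320:450],None,fx=5,fy=5,interpolation=cv2.INTER_CUBIC))
relb(27,-85,122)
E
```

```text
t 18.0 pos [ 523.5 -133.8  122.6] head 86.93 F [ 0.4  -0.16  0.39] dx dy dz [0.026 0.096 0.023] spin -0.005
board pos [[ 24.6  -85.64]]
```

View pics/s16.png

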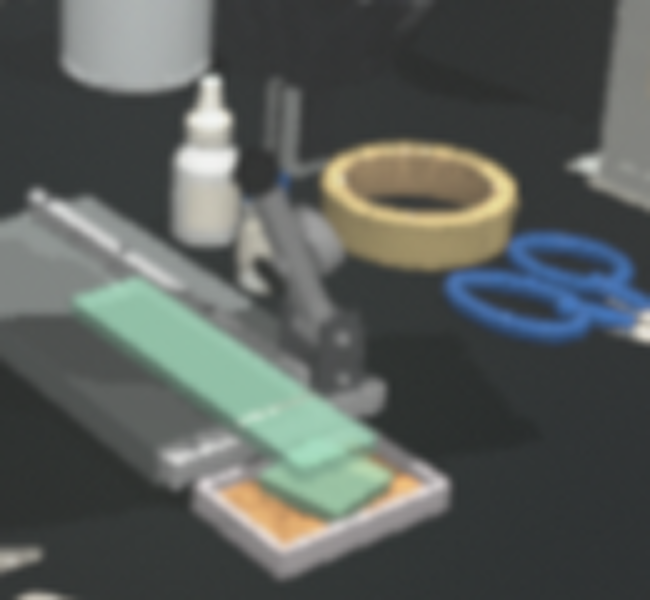

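Request:
servo_tool(plan=[{"dx":0,"dy":0.2,"dz":-0.3,"spin":0},{"dx":0,"dy":0.3,"dz":-1.5,"spin":0},{"dx":0,"dy":0.3,"dz":-3,"spin":0},{"dx":0,"dy":0.3,"dz":-3.5,"spin":0},{"dx":0,"dy":0.3,"dz":-3.5,"spin":0}])

```text
time: 18.62
tool_pos: [532.1, -134.4, 210.6]
tool_rot: [0.001, 0.726, 0.688, 0.0]
contact_force: [0.4, 0.0, -1.1]
opening: 0.003
```

Request:
servo_tool(plan=[{"dx":0,"dy":0,"dz":0,"spin":0},{"dx":0,"dy":0,"dz":0,"spin":0},{"dx":0,"dy":0,"dz":0,"spin":0},{"dx":0,"dy":0,"dz":0,"spin":0},{"dx":0,"dy":0,"dz":0,"spin":0}])

```text
time: 19.25
tool_pos: [531.6, -134.3, 209.9]
tool_rot: [-0.0, 0.726, 0.688, -0.0]
contact_force: [0.4, -0.2, -0.7]
opening: 0.0
```

Request:
servo_tool(plan=[{"dx":0,"dy":0,"dz":0,"spin":0},{"dx":0,"dy":0,"dz":0,"spin":0},{"dx":0,"dy":0,"dz":0,"spin":0},{"dx":0,"dy":0,"dz":0,"spin":0},{"dx":0,"dy":0,"dz":0,"spin":0}])

```text
time: 19.88
tool_pos: [531.6, -134.3, 210.0]
tool_rot: [-0.0, 0.726, 0.688, 0.0]
contact_force: [0.1, 1.0, -0.3]
opening: -0.001
```

Request:
servo_tool(plan=[{"dx":0,"dy":-1,"dz":-0.5,"spin":0},{"dx":-0.3,"dy":-2,"dz":-0.5,"spin":0},{"dx":-0.6,"dy":-2.5,"dz":-0.5,"spin":0},{"dx":-0.9,"dy":-2.8,"dz":-0.5,"spin":0},{"dx":-0.9,"dy":-2.8,"dz":-0.5,"spin":0}])

```text
time: 20.5
tool_pos: [460.5, -153.7, 222.5]
tool_rot: [0.0, 0.726, 0.688, 0.0]
contact_force: [0.3, -0.1, 0.2]
opening: -0.001
```

```bash
python3 - <<'E'
from h import *
p=get_image("scene"); cv2.imwrite("pics/s17.png",cv2.resize(p["color"][170:290,320:450],None,fx=5,fy=5,interpolation=cv2.INTER_CUBIC))
get_image("top")
s=st();p=get_image("wrist"); cv2.imwrite("pics/w17.png",p["color"]); np.save("w17.npy",[p,s],allow_pickle=True)
relb(-20,-108,220)
E
```

```text
t 20.65 pos [ 461.  -153.1  222.4] head 86.93 F [ 0.32  0.1  -0.03] dx dy dz [0.009 0.675 0.094] spin -0.006
board pos [[ -36.87 -108.22]]
```

View pics/s17.png

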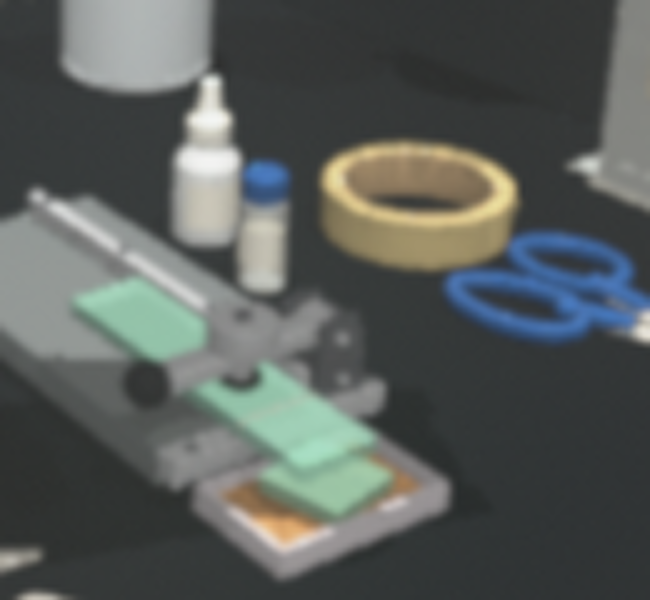

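View pics/w17.png

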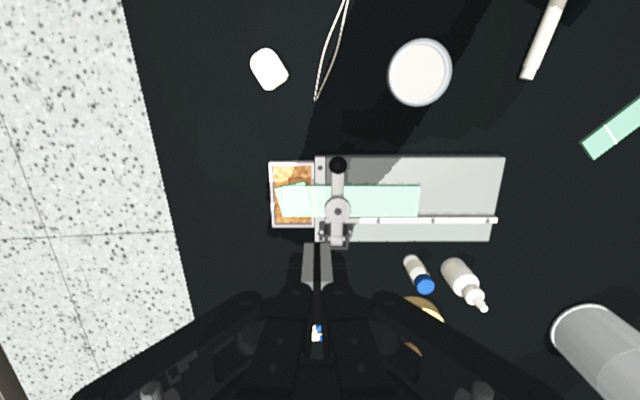

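Request:
servo_tool(plan=[{"dx":0,"dy":0.3,"dz":1,"spin":0},{"dx":0,"dy":0.67,"dz":2.5,"spin":0},{"dx":0,"dy":0.67,"dz":3.4,"spin":0},{"dx":0,"dy":0.67,"dz":3.5,"spin":0},{"dx":0,"dy":0.67,"dz":3.5,"spin":0}])

```text
time: 21.28
tool_pos: [477.7, -154.0, 135.6]
tool_rot: [0.0, 0.726, 0.688, 0.0]
contact_force: [0.6, 0.7, 0.2]
opening: 0.002
```

Request:
servo_tool(plan=[{"dx":0,"dy":0,"dz":0,"spin":0},{"dx":0,"dy":0,"dz":0,"spin":0},{"dx":0,"dy":0,"dz":0,"spin":0},{"dx":0,"dy":0,"dz":0,"spin":0},{"dx":0,"dy":0,"dz":0,"spin":0}])

```text
time: 21.9
tool_pos: [477.2, -153.9, 135.1]
tool_rot: [0.0, 0.726, 0.688, 0.0]
contact_force: [-0.4, 0.1, 0.4]
opening: -0.005
```

```bash
python3 - <<'E'
from h import *
p=get_image("scene"); cv2.imwrite("pics/s18.png",cv2.resize(p["color"][170:290,320:450],None,fx=5,fy=5,interpolation=cv2.INTER_CUBIC))
print("knob pred scene crop th=0:", (proj(p,[*b2w(42-88,-85),46])-[320,170])*5)
s=st();p=get_image("wrist"); cv2.imwrite("pics/w18.png",cv2.resize(p["color"][130:280,220:420],None,fx=4,fy=4,interpolation=cv2.INTER_CUBIC)); np.save("w18.npy",[p,s],allow_pickle=True)
relb(-20,-108,220)
c=p["color"].astype(int)
for r in (178,182,186,190): print(r,"edge",c[r,306:332].sum(1).tolist())
for r in (198,203,208,214,220,226,232,236): print(r,"score r-g",(c[r,306:332,2]-c[r,306:332,1]).tolist())
E
```

```text
knob pred scene crop th=0: [[144.44485773 381.63586124]]
t 22.0 pos [ 477.2 -153.9  135. ] head 86.93 F [ 0.47 -0.03 -0.53] dx dy dz [ 0.007  0.024 -3.399] spin -0.005
board pos [[ -20.6  -108.17]]
178 edge [488, 485, 457, 572, 677, 696, 646, 414, 560, 636, 633, 642, 643, 641, 635, 640, 636, 635, 627, 636, 623, 459, 342, 352, 386, 388]
182 edge [507, 511, 506, 583, 674, 695, 645, 418, 546, 640, 634, 637, 640, 635, 629, 632, 629, 627, 617, 635, 626, 448, 339, 353, 376, 387]
186 edge [357, 351, 407, 572, 665, 689, 635, 409, 551, 631, 636, 636, 638, 637, 628, 631, 631, 625, 628, 635, 614, 444, 333, 362, 384, 387]
190 edge [355, 361, 412, 515, 551, 545, 491, 344, 555, 637, 641, 639, 640, 639, 631, 628, 631, 627, 628, 632, 604, 405, 324, 356, 379, 383]
198 score r-g [-31, -30, -30, -36, -39, -38, -32, -8, 3, -23, -38, -40, -39, -39, -40, -41, -39, -40, -41, -40, -42, -48, -50, -49, -51, -50]
203 score r-g [-17, -18, -18, -19, -19, -19, -16, -2, 2, -8, -19, -21, -21, -21, -20, -20, -21, -20, -22, -21, -21, -27, -31, -30, -28, -29]
208 score r-g [-24, -19, -19, -21, -19, -21, -17, -4, 1, -9, -20, -21, -21, -21, -21, -20, -21, -21, -21, -21, -22, -31, -32, -30, -30, -30]
214 score r-g [-30, -33, -23, -19, -19, -21, -19, -7, 1, -10, -22, -22, -23, -21, -22, -21, -21, -21, -23, -21, -23, -33, -33, -31, -29, -30]
220 score r-g [-17, -22, -37, -26, -19, -21, -18, -7, 1, -10, -20, -23, -22, -22, -22, -23, -22, -22, -22, -21, -23, -39, -45, -17, 1, 2]
226 score r-g [-17, -16, -18, -24, -22, -20, -17, -6, 1, -10, -21, -23, -23, -22, -22, -22, -22, -23, -22, -28, -41, -10, 4, 2, 2, 0]
232 score r-g [-20, -19, -19, -20, -19, -18, -16, -7, 1, -10, -21, -23, -23, -20, -21, -21, -20, -20, -20, -24, -36, -4, 4, 2, 1, 2]
236 score r-g [-22, -23, -22, -22, -20, -19, -18, -8, -1, -10, -20, -21, -20, -20, -20, -20, -20, -20, -20, -21, -30, -13, 2, 3, 3, 2]
```

View pics/s18.png

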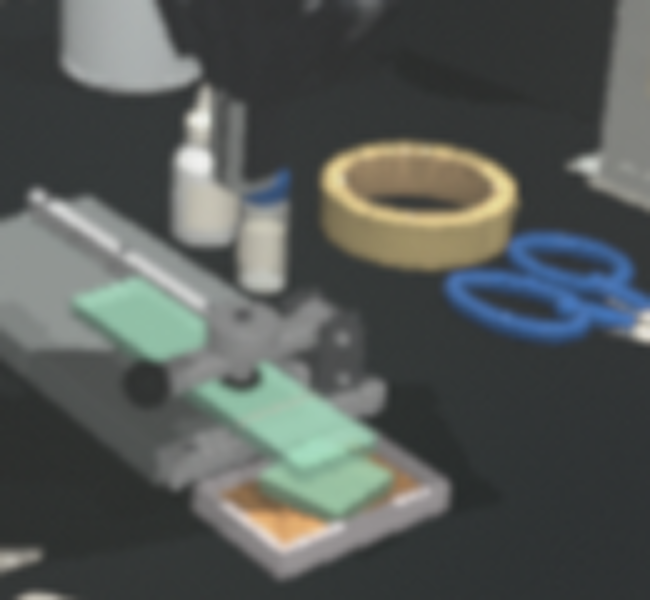

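View pics/w18.png

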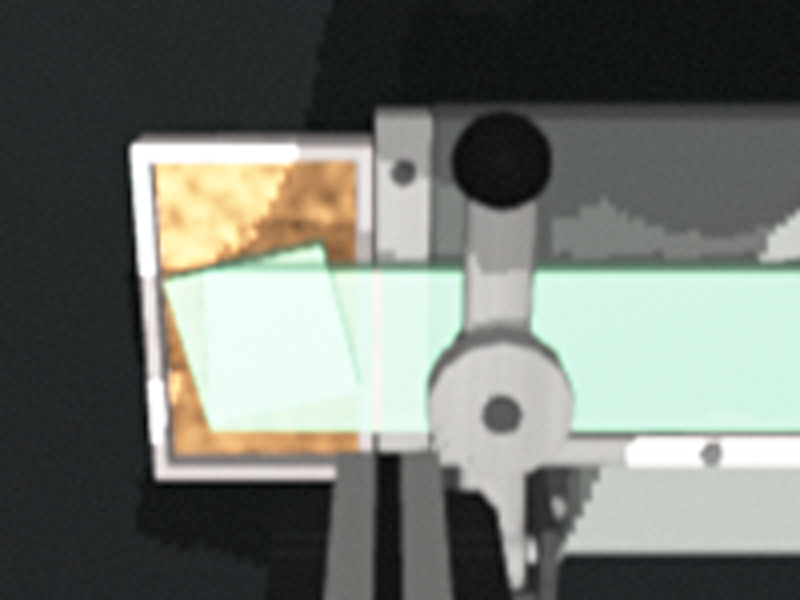

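```bash
python3 - <<'E'
from h import *
p,s=np.load("w18.npy",allow_pickle=True)
print("score",w2b(unproj(p,[(313.9,200),(313.95,232)],32,s)),"edge",w2b(unproj(p,[(313.6,180)],24,s)))
E
```

```text
score [[ -15.36928296 -109.46522966]
 [  15.1698596  -109.5027998 ]] edge [[ -31.04153691 -109.74306945]]
```

Request:
servo_tool(plan=[{"dx":0,"dy":-0.3,"dz":-1,"spin":0},{"dx":0,"dy":-0.6,"dz":-2,"spin":0},{"dx":0,"dy":-0.8,"dz":-3,"spin":0},{"dx":0,"dy":-0.8,"dz":-3,"spin":0},{"dx":0,"dy":-0.8,"dz":-3,"spin":0}])

```text
time: 22.62
tool_pos: [457.2, -152.8, 209.5]
tool_rot: [-0.0, 0.726, 0.688, -0.0]
contact_force: [-0.8, -0.2, -0.9]
opening: -0.002
```

```bash
python3 - <<'E'
from h import *
print(order.job_done())
E
```

```text
the job is handed in; nothing more can be done
None
```

The glass strip is square against the fence with its score line over the breaking edge, and the hold-down foot is resting on it. I handed the job in at about 22.6 s.

I pushed the strip against the fence with both open fingertips (about 7 N). Then I slid it about 35 mm outward with closed fingertips. I tipped the hold-down arm over by its knob, let it sink under its own weight and moved the gripper clear.

**Last checks:**
- **Score line:** it lies within about 0.3 mm of the edge and parallel to it, measured with the wrist camera nearly overhead after the foot came down. The view just before lowering the arm gave about 0.1 mm. Camera calibration is only good to about 2 mm, but both lines were measured in the same picture.
- **Fence:** the strip looked flush and square before the arm was lowered. I did not measure that again afterwards, but the score line had not turned.
- **Hold-down arm:** the knob sat where a level arm puts it, within about a millimetre or two.
- **Other things:** the dish, vial, bottle, glass square and the smaller strip look undisturbed in the pictures; I did not measure them.

No check failed. The net that finds the knob gave only poor results with the arm in view, so I placed the knob from its geometry and the pictures instead.

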